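# Rack the inspected plaques and close down the viewing station

## Task

The visual check of the moulded plaques is finished: stand every plaque from the sloped viewing stand on its short edge in a free slot of the slotted rack, one to a slot and right down on the slot floor, seat the gloss meter flat in its cradle and lay the marker flat in the two forks of its rest (either way round). Leave the plaques already in the rack and the other things on the bench where they are. Last of all, when everything is put away, turn the lamp switch fully clockwise to switch the lamp off.

Things in the scene. Friction and masses are not known exactly. Their poses are not given: they have to be found in the camera images.
- plaque1: flat black moulded plaque, a plate 90 high, 50 wide, 6 thick, 30 g, rounded rims, a white sticker low on one face; origin at its centre; its z runs along the 90 mm, y along the 50 mm, x through the thickness. At the start it leans on the viewing stand, its short edge on the ledge. May be absent (None).
- plaque2: flat black moulded plaque, a plate 90 high, 50 wide, 6 thick, 30 g, rounded rims, a white sticker low on one face; origin at its centre; its z runs along the 90 mm, y along the 50 mm, x through the thickness. At the start it leans on the viewing stand, its short edge on the ledge. May be absent (None).
- plaque3: flat black moulded plaque, a plate 90 high, 50 wide, 6 thick, 30 g, rounded rims, a white sticker low on one face; origin at its centre; its z runs along the 90 mm, y along the 50 mm, x through the thickness. At the start it leans on the viewing stand, its short edge on the ledge. May be absent (None).
- plaque4: flat black moulded plaque, a plate 90 high, 50 wide, 6 thick, 30 g, rounded rims, a white sticker low on one face; origin at its centre; its z runs along the 90 mm, y along the 50 mm, x through the thickness. At the start it leans on the viewing stand, its short edge on the ledge. May be absent (None).
- plaque5: flat black moulded plaque, a plate 90 high, 50 wide, 6 thick, 30 g, rounded rims, a white sticker low on one face; origin at its centre; its z runs along the 90 mm, y along the 50 mm, x through the thickness. At the start it leans on the viewing stand, its short edge on the ledge. May be absent (None).
- kept1: flat black moulded plaque, a plate 90 high, 50 wide, 6 thick, 30 g, rounded rims, a white sticker low on one face; origin at its centre; its z runs along the 90 mm, y along the 50 mm, x through the thickness. Already standing in a slot of the rack when present (None if absent); that slot is taken. Leave it.
- kept2: flat black moulded plaque, a plate 90 high, 50 wide, 6 thick, 30 g, rounded rims, a white sticker low on one face; origin at its centre; its z runs along the 90 mm, y along the 50 mm, x through the thickness. Already standing in a slot of the rack when present (None if absent); that slot is taken. Leave it.
- kept3: flat black moulded plaque, a plate 90 high, 50 wide, 6 thick, 30 g, rounded rims, a white sticker low on one face; origin at its centre; its z runs along the 90 mm, y along the 50 mm, x through the thickness. Already standing in a slot of the rack when present (None if absent); that slot is taken. Leave it.
- stand: grey viewing stand, fixed, 386 long (its y), 110 deep; origin centre of its underside. Five places 75 apart at y 0, +-75, +-150, each with a plaque or empty. Plaques face its +x and lean back 0.6 rad from upright, tops towards its -x; a leaning plaque has its centre at stand x -3, z 74. 25 free between neighbouring plaques
- stand_ledge (a point): middle of the stand's ledge, 35 above the bench, where the plaques' backs meet it; its lip in front is 6 high. Behind each place a tongue 34 wide (narrower than the plaque) reaches 78 up the plaque; between tongues the back board reaches only 30 up, so the plaque's side edges are free above that
- rack: aluminium slotted rack, fixed, 236 long (its x), 78 wide (its y), 49 high; origin centre of its underside. Seven slots at rack x = -90, -60, -30, 0, 30, 60, 90, each running along rack y. A plaque in a slot has its centre at rack y 0 (+-4 free), z 57, its x along rack x (either way round), may lean up to 0.15 rad, and its top 50 stand clear
- rack_slot (a point): middle of the floor of the rack's middle slot, 12 above the rack's underside. Each slot is 10 wide in rack x with straight walls up to z 40 (from the underside); above, the tooth tops slope to ridges at z 49, so the mouth widens to 30. Side rails, inner faces at rack y +-29.5, tops at z 40, stop the plaque sideways
- meter: hand-held gloss meter, a grey box 150 long (its x), 48 wide (y), 66 high, 0.25 to 0.5 kg, edges rounded 6, dark screen and three buttons on top. Origin centre of its underside; lies upright on the bench at the start
- cradle: dark calibration cradle for the meter, fixed: base 176 x 74, floor at z 8, rim all round 14 high (top at z 22), inside 156 long (its x) by 54 wide (y). Origin centre of its underside. The seated meter has its origin at cradle x 0, y 0, z 8, long side along cradle x, either way round
- marker: flat-barrelled felt marker, grey with black cap, 130 long (its x, cap at +x), 22 wide (y), 14 high, 30 g; origin centre of its underside; lies flat on the bench at the start
- marker_rest: rest for the marker, fixed: base plate 110 x 42 x 6, origin centre of its underside, and two forks at x = +-40, each 10 long in x: saddle at z 16, prongs up to z 30, 28 apart inside (in y). Between the forks 70 are free above the base plate. The marker lies flat in both forks, origin at rest x 0, y 0, z 16, along rest x, either way round
- lamp_box: white lamp switch box 100 x 100 x 45, fixed, origin centre of its underside; the rotary switch is on top in the middle
- lamp_knob_grip (a point): grip point of the black rotary switch, on its vertical axis 82 above the bench: a bar 42 long, 14 thick, its top 89 above the bench, standing 30 proud of a disc of 44 diameter whose top is 59 above the bench
- lamp_knob (a joint): angle of the rotary switch, rad, grows clockwise seen from above, 0 to 1.2 (stop). At 0 the bar lies along the box's x; at angle a it has turned clockwise by a. 1.2 = lamp off, lower = lamp on. Stays where it is left; stiff by 0.05 N m
- caliper: bystander: digital caliper 225 long lying on the bench; origin under its middle
- jar: bystander: closed jar, 52 diameter, 75 high; origin centre of its underside
- pan: bystander: aluminium sample pan, 90 diameter, 10 high; origin centre of its underside
- loupe: bystander: black loupe, 38 diameter, 22 high, with a small steel tab; origin centre of its underside

How it is judged:
By the outcome, as a careful person would: the job done as asked, in the order asked, and still so for the second after the job is handed in, with the robot touching nothing.
Of plaque1, plaque2, plaque3, plaque4, plaque5 only 3 to 5 are there at a start; the rules pass over those that are not, and their reading is None.
Of kept1, kept2, kept3 only 1 to 2 are there at a start; the rules pass over those that are not, and their reading is None.
At some moment in a run one of meter, marker may be knocked a few centimetres aside while the robot is not near it.
It also fails if it takes over 210 s, if anything falls off the work surface, if the arm or the gripper's body presses on something with over 40 N, if the wrist force passes 120 N, or if a joint passes its speed limit or range.

## Robot

A 7-joint arm with a two-finger parallel gripper is mounted at the origin on the work surface. World frame = base frame: x ahead of the robot, y to its left, z up, the work surface at z = 0. Lengths are in m, angles in rad, forces in N, time in s.
With the tool pointing down it reaches from about 0.35 to 0.9 m from the base axis. Payload 7.2 kg.
Tool frame: the origin (TCP) lies between the finger pads; the fingertips stand env.tip_reach ahead of it and the grasp point (between the pads) lies 8 mm behind it (env.tip_reach is the distance from the TCP to the fingertips, in m); z points along the fingers, y is the line along which they close (so a half turn about z gives the same grasp; the last joint's range is limited). The gripper opens to 88 mm and grips with 3 to 60 N. Pads are 20 mm wide; open, the fingers measure 115 mm over their backs; the gripper's body (75 mm by 178 mm) begins 61 mm behind the grasp point.
Start: joints at [-1.219, 0.411, -0.013, 1.596, 0.006, 1.134, -0.082], TCP at [0.255, 0.571, 0.234] pointing down, gripper open.
Joint ranges: [-2.95, 2.95], [-0.29, 1.99], [-1.47, 1.44], [0.14, 2.54], [-1.03, 4.17], [0.13, 1.85], [-2.86, 2.86]. Speed limits (rad/s): [2.39, 2.39, 3.01, 3.01, 3.14, 3.14, 3.14].

## Interface

Orientations are given as a unit quaternion [x, y, z, w].
In Python, from bench import env gives the robot as it stands.
- The arm moves only by the shell command python3 steer.py, which reads ROWS from standard input. ROWS is a JSON list of rows, 1 to 10 of them, each of 7 numbers: a rotation vector rx, ry, rz in rad, then dx, dy, dz in m, then the finger opening in m; each row shifts and turns the commanded pose from where the row before left it, along the tool's axes as they then stand; what a row does not reach is not made up. A row lasts 1/12 s, in which the tool goes at most 0.0417 m and 0.125 rad, less where a joint would pass 70% of its speed; a pose out of reach is approached as far as the arm can. The fingers move at their own pace and stop on an object; the grip force is fixed at half the most. Time passes only in rows, so rows that do not move let the fingers close. It prints the time, the measured TCP pose, the force, the opening and the grip force at its end. Input that does not fit is refused with a message, and nothing moves.
- env.state(): the state, without advancing time (a new reading comes with each control period).
- env.capture(name): name is "scene" or "top"; returns the picture (420x560x3 uint8, blue, green, red); there is no depth.
- env.calibration(name): a dict with "fx", "fy", "cx", "cy" (pixels), "distortion" ([k1, k2, p1, p2, k3] as OpenCV has them; the pictures are not rectified), "view" (4x4, takes a point from world to camera coordinates). Camera axes: x right, y down, z forward; pixel columns grow to the right and rows downward; lengths in m; the calibration is good to about 2 mm. A picture is of the moment at which its call begins. calibration takes no time and is no camera call.
- env.sign_off(): hands the job in; it is judged then, once.
The state is a dict: "time": time; "qpos": joint angles; "joint_vel": joint speeds; "tau": joint torques, N m; "ee_pos": TCP position; "tool_rot": TCP orientation; "ft_force": force on the tool from outside, world axes, zero at the start; "moment": the same for the moment, N m; "grip_width": finger opening in m; "grasp_force": force on a finger pad.
Only numpy, scipy, OpenCV 4.12 (cv2) and the standard library are available. Lean on these libraries where they do the work, as an engineer would, in place of code of your own. Each camera call takes 0.05 s, during which the arm holds its last target. There are 200 camera calls.

## Working session

There is one attempt and no reset: what is moved stays moved. The work goes in short steps, Python scripts to look and compute and a shell command to move; the robot and the scene stay as the last step left them, time stands still between calls to the robot, and variables do not carry over. Pictures are saved under pics/ and viewed, at most 14 in all, crops included, and the job is handed in when it is done.

```bash
ls; mkdir -p pics; python3 - <<'E'
from bench import env
import cv2
print(env.state(), env.tip_reach)
for n in("scene","top"):
    cv2.imwrite(f"pics/{n}0.png",env.capture(n)); print(env.calibration(n))
E
```

```text
bench.py
pics
steer.py
{'time': 0.0, 'qpos': array([-1.2191532 ,  0.41187759, -0.01270227,  1.59702677,  0.00558593,
        1.1342747 , -0.08218032]), 'joint_vel': array([-0.00060293,  0.00046609, -0.00010333, -0.00042495,  0.00024144,
        0.00155976, -0.00225193]), 'tau': array([ 1.50892560e-03, -5.87957168e+01,  6.42169453e-01, -2.91074413e+01,
       -5.38627070e-02,  1.82596949e-02,  1.59614124e-04]), 'ee_pos': array([0.25460561, 0.57027172, 0.23283007]), 'tool_rot': array([ 2.08368782e-01,  9.78050024e-01, -7.67372970e-04, -1.11931006e-04]), 'ft_force': array([-0.81918724,  0.7137549 ,  0.01566736]), 'moment': array([ 0.01577779,  0.03816784, -0.03737948]), 'grasp_force': 0.0, 'grip_width': 0.08741056472489121} 0.011
{'fx': 493.2020467558069, 'fy': 493.2020467558069, 'cx': 281.87510456220497, 'cy': 211.55299013545536, 'distortion': array([-0.09039178,  0.        ,  0.        ,  0.        ,  0.        ]), 'view': array([[-0.2258556 ,  0.97403234,  0.01581944,  0.13201618],
       [ 0.64718317,  0.16216468, -0.74488695, -0.29487477],
       [-0.72810933, -0.15799881, -0.66700313,  1.71501151],
       [ 0.        ,  0.        ,  0.        ,  1.        ]])}
{'fx': 404.19694024875145, 'fy': 404.19694024875145, 'cx': 281.1711373710303, 'cy': 217.0550163926519, 'distortion': array([-0.07511599,  0.        ,  0.        ,  0.        ,  0.        ]), 'view': array([[-0.01385376, -0.99985345, -0.01005761,  0.01286105],
       [-0.98082318,  0.01554435, -0.19427884,  0.55017828],
       [ 0.19440671,  0.00717324, -0.98089478,  0.86387547],
       [ 0.        ,  0.        ,  0.        ,  1.        ]])}
```
View pics/scene0.png

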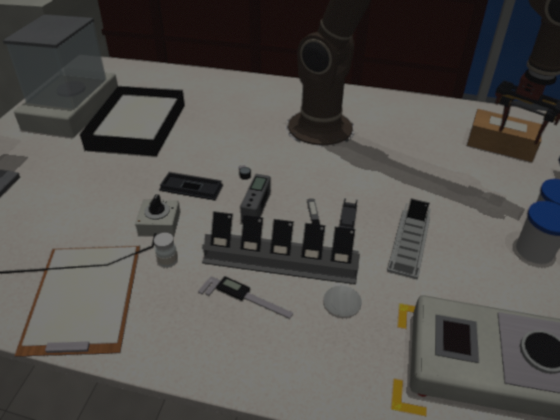

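View pics/top0.png

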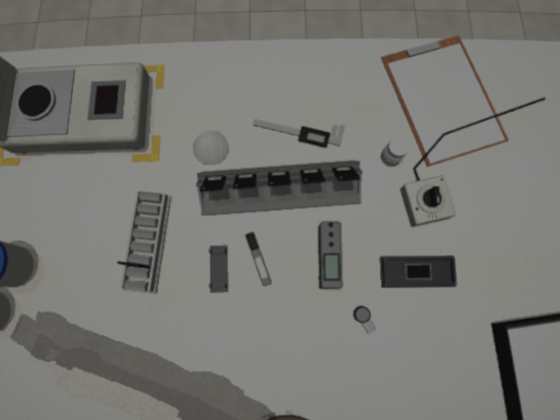

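The scene shows five plaques on the stand, with faces and stickers towards +x, away from the robot. In the top view the rack is at about (147,242) with one kept plaque visible at (133,264). The marker rest is at (219,268), marker at (258,258), meter at (331,255), cradle at (418,271) and lamp box at (429,200). Next I'll enlarge crops to pick accurate points.

```bash
cat > h.py <<'E'
import numpy as np, cv2
from bench import env
from scipy.spatial.transform import Rotation as R
from scipy.optimize import least_squares
C={n:env.calibration(n) for n in("scene","top")}
def K(n): c=C[n]; return np.array([[c["fx"],0,c["cx"]],[0,c["fy"],c["cy"]],[0,0,1.]])
def proj(n,P):
    V=C[n]["view"]; return cv2.projectPoints(np.atleast_2d(P).astype(float),cv2.Rodrigues(V[:3,:3])[0],V[:3,3],K(n),C[n]["distortion"])[0][:,0]
def ray(n,uv,z):
    V=C[n]["view"]; p=cv2.undistortPoints(np.array(uv,float).reshape(-1,1,2),K(n),C[n]["distortion"])[:,0]
    d=np.c_[p,np.ones(len(p))]@V[:3,:3]; o=-V[:3,:3].T@V[:3,3]
    return o+d*((z-o[2])/d[:,2])[:,None]
def tri(a,b):
    f=lambda X:np.r_[proj("top",X)[0]-a,proj("scene",X)[0]-b]
    s=least_squares(f,[.55,.05,.05]); return s.x,np.abs(s.fun).max()
def W(x,y,yaw,P,z=0): # local points -> world
    return R.from_euler('z',yaw).apply(np.atleast_2d(P))+[x,y,z]
def fit(obs,x0,zfree=False): # obs: list (cam,uv,localP); returns x,y,yaw(,z)
    f=lambda q:np.concatenate([proj(c,W(q[0],q[1],q[2],P,q[3] if zfree else 0))[0]-uv for c,uv,P in obs])
    s=least_squares(f,x0,x_scale=[.01,.01,.1,.01][:len(x0)],loss='soft_l1'); return s.x,np.abs(s.fun).round(1)
def crop(img,x,y,w,h,k): # with pixel ticks every 10
    c=cv2.resize(img[y:y+h,x:x+w],None,fx=k,fy=k,interpolation=cv2.INTER_CUBIC)
    c=np.clip(c.astype(float)*1.5,0,255).astype(np.uint8)
    for u in range(-(-x//10)*10,x+w,10):
        X=int((u-x+.5)*k); cv2.line(c,(X,0),(X,8),(0,0,255)); cv2.putText(c,str(u),(X,18),0,.33,(0,0,255))
    for v in range(-(-y//10)*10,y+h,10):
        Y=int((v-y+.5)*k); cv2.line(c,(0,Y),(8,Y),(0,0,255)); cv2.putText(c,str(v),(9,Y+4),0,.33,(0,0,255))
    return c
E
python3 - <<'E'
from h import *
t=cv2.imread("pics/top0.png");s=cv2.imread("pics/scene0.png")
cv2.imwrite("pics/c1.png",crop(t,115,185,160,120,5))
cv2.imwrite("pics/c2.png",crop(t,313,172,160,120,5))
a=crop(t,196,154,170,64,4.7);b=crop(s,200,208,160,70,4.9)
w=min(a.shape[1],b.shape[1]);cv2.imwrite("pics/c3.png",np.vstack([a[:,:w],b[:,:w]])[:600])
a=crop(s,300,194,133,82,3);b=crop(s,132,160,145,100,5.5)[:,:]
a=crop(s,300,192,133,84,6);print(a.shape)
cv2.imwrite("pics/c4.png",a);cv2.imwrite("pics/c5.png",b)
E
```

```text
(504, 798, 3)
```

View pics/c1.png

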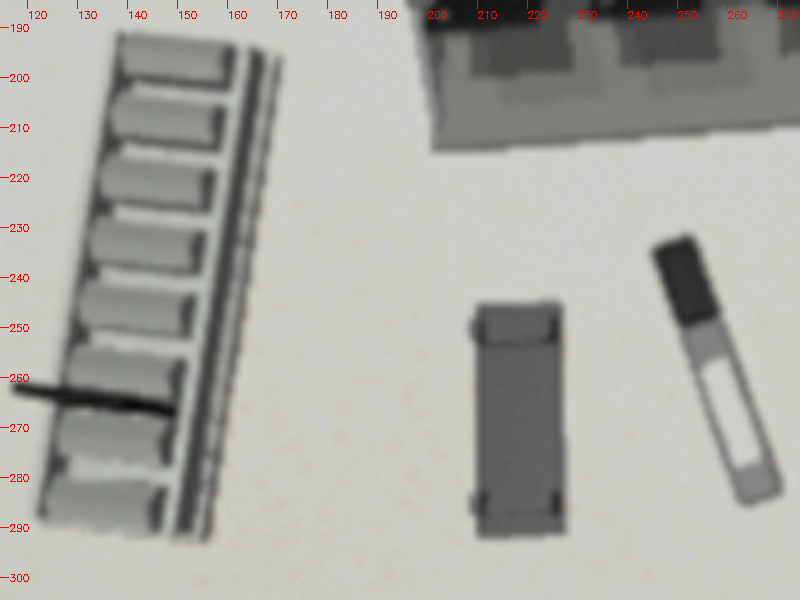

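View pics/c2.png

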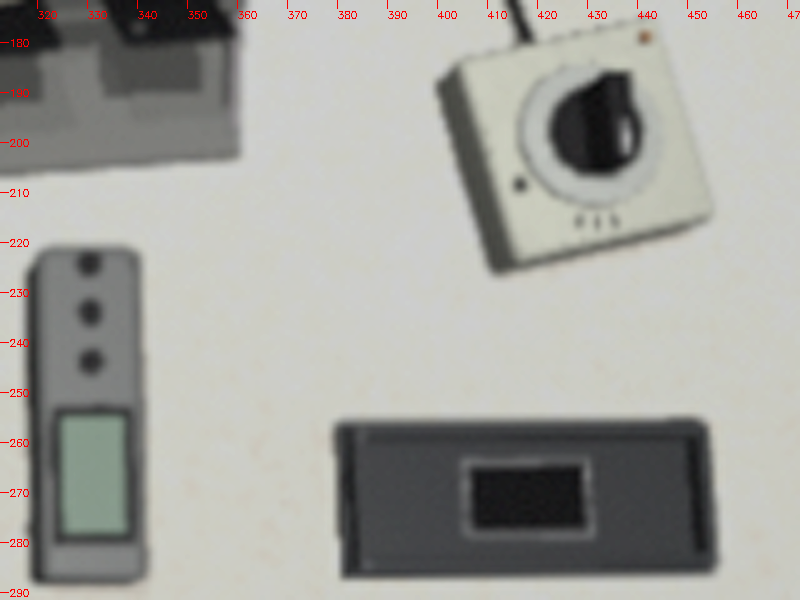

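View pics/c3.png

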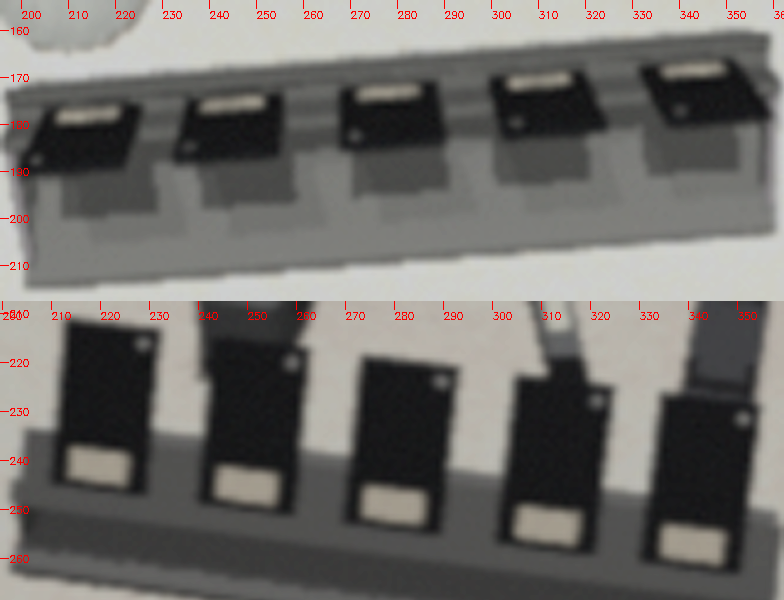

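View pics/c4.png

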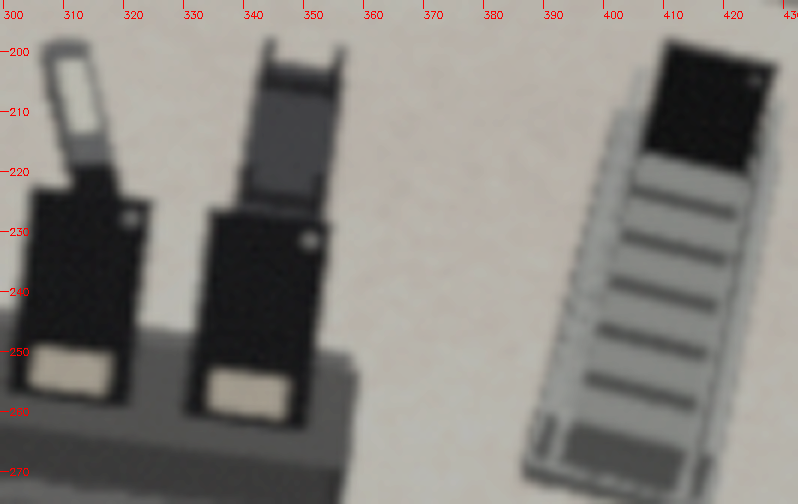

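View pics/c5.png

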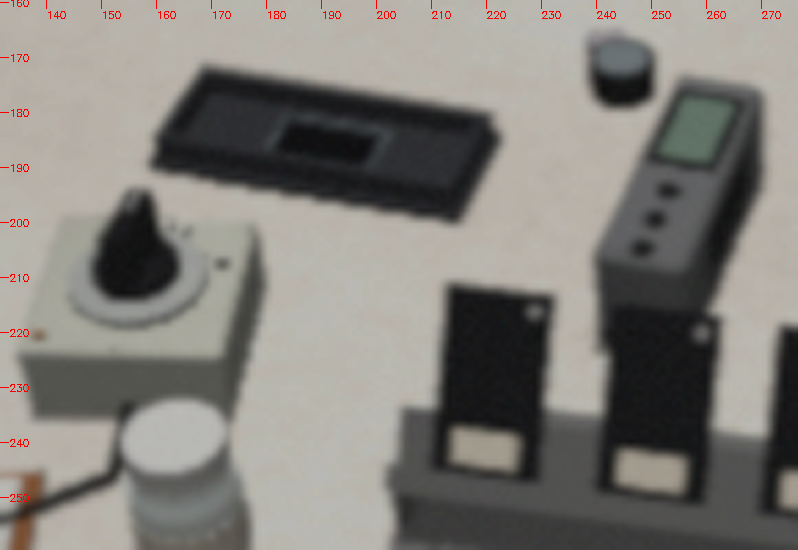

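Readings from the crops:
- **Rack:** one kept plaque, in the 6th slot counting from the far end. The other six slots are free.
- **Stand:** all five places are filled.
- **Lamp:** the knob bar is roughly along the image vertical.

Now I'll fit poses from the picked corners and check them with an overlay.

```bash
cat > fits.py <<'E'
from h import *
m=.001
d1=lambda X,Y:np.array([114.5+X/5,184.5+Y/5]); d2=lambda X,Y:np.array([312.5+X/5,171.5+Y/5])
d3=lambda X,Y:np.array([195.5+X/4.7,153.5+Y/4.7]); e3=lambda X,Y:np.array([199.5+X/4.9,207.5+(Y-301)/4.9])
d4=lambda X,Y:np.array([299.5+X/6,191.5+Y/6]); d5=lambda X,Y:np.array([131.5+X/5.5,159.5+Y/5.5])
L=lambda *a:np.array(a)*m
T,S="top","scene"
lean=lambda y,u,n:L(-3-u*np.sin(.6)+n*np.cos(.6),y,74+u*np.cos(.6)+n*np.sin(.6))
obs={}
o=[]
for y,(a,b) in zip([150,75,0,-75,-150],[((25,173),(122,168)),((172,163),(280,155)),((343,150),(447,143)),((503,137),(607,128)),((668,127),(772,119))]):
    o+=[(T,d3(*a),lean(y,45,0)+L(0,25,0)),(T,d3(*b),lean(y,45,0)-L(0,25,0))]
for y,(a,b) in zip([-150,-75,0,75,150],[((65,320),(160,330)),((213,338),(308,348)),((363,357),(460,367)),((517,374),(613,385)),((663,394),(759,404))]):
    o+=[(S,e3(*a),lean(y,45,2)-L(0,25,0)),(S,e3(*b),lean(y,45,2)+L(0,25,0))]
obs["stand"]=o,[.57,.0,.07]
obs["rack"]=[(T,d1(281,58),L(118,-39,0)),(T,d1(207,540),L(-118,-39,0)),(T,d1(177,61),L(105,0,47)),(T,d1(101,506),L(-105,0,47)),
 (T,d1(13,388),L(-60,25,102)),(S,d4(668,40),L(-60,-25,102)),(S,d4(776,65),L(-60,25,102)),(S,d4(524,470),L(118,-39,0))],[.45,.3,-.1]
obs["rest"]=[(T,d1(477,304),L(55,21,6)),(T,d1(562,303),L(55,-21,6)),(T,d1(566,535),L(-55,-21,6)),(T,d1(475,537),L(-55,21,6)),
 (S,d4(268,40),L(-45,-15,30)),(S,d4(344,45),L(-45,15,30))],[.4,.15,0]
obs["marker"]=[(T,d1(652,250),L(65,11,14)),(T,d1(694,235),L(65,-11,14)),(T,d1(740,504),L(-65,11,14)),(T,d1(782,490),L(-65,-11,14)),
 (S,d4(45,45),L(-65,-11,13)),(S,d4(88,43),L(-65,11,13))],[.42,.06,.33]
obs["meter"]=[(T,d2(90,248),L(75,0,60)),(T,d2(95,582),L(-75,0,60)),(T,d2(139,300),L(50,-24,60)),(T,d2(145,530),L(-50,-24,60)),
 (S,d5(597,255),L(75,-24,61)),(S,d5(692,272),L(75,24,61)),(S,d5(762,92),L(-75,24,61)),(S,d5(680,78),L(-75,-24,61))],[.42,-.1,0]
obs["cradle"]=[(T,d2(335,423),L(-88,37,0)),(T,d2(343,577),L(-88,-37,0)),(T,d2(705,419),L(88,37,22)),(T,d2(716,571),L(88,-37,22)),
 (S,d5(205,67),L(88,-37,22)),(S,d5(495,113),L(-88,-37,22)),(S,d5(150,170),L(88,37,0)),(S,d5(458,222),L(-88,37,0))],[.37,-.3,-1.57]
obs["box"]=[(T,d2(460,62),L(50,50,45)),(T,d2(650,18),L(50,-50,45)),(T,d2(712,214),L(-50,-50,45)),(T,d2(516,262),L(-50,50,45)),
 (S,d5(20,355),L(50,-50,45)),(S,d5(222,358),L(50,50,45)),(S,d5(258,225),L(-50,50,45))],[.52,-.33,.27]
if __name__=="__main__":
    np.set_printoptions(precision=4,suppress=True); 
    for k,(o,x0) in obs.items():
        q,r=fit(o,x0); qz,_=fit(o,list(x0)+[0.],True); print(k,q,"z",qz[3].round(4),r)
E
python3 fits.py
```

```text
stand [0.6394 0.0094 0.0623] z -0.0011 [2.2 0.3 0.1 0.4 1.  0.2 1.  0.3 0.9 0.1 0.1 0.4 0.3 0.  0.5 0.2 1.  0.5
 0.2 0.4 0.2 0.6 0.6 0.2 0.3 0.6 0.4 0.1 0.7 0.7 0.1 0.2 1.4 0.3 0.4 0.
 0.2 0.5 1.1 0. ]
rack [ 0.504   0.326  -0.1125] z 0.0006 [0.5 0.3 0.6 1.1 1.3 1.3 0.6 0.1 0.3 0.4 0.8 0.1 0.4 0.2 0.8 1.4]
rest [0.44   0.1538 0.0169] z -0.0007 [0.3 0.1 0.3 0.5 0.1 0.2 0.  0.3 0.9 0.5 1.2 0.3]
marker [0.4623 0.0612 0.3229] z -0.004 [0.5 1.2 0.1 1.2 0.3 0.7 0.3 0.3 0.5 0.8 0.  0.8]
meter [ 0.4631 -0.103  -0.0064] z 0.0009 [1.2 0.  0.2 0.7 0.  0.5 0.4 0.5 0.8 0.8 0.6 0.7 0.9 0.4 0.5 0.4]
cradle [ 0.4259 -0.3119 -1.5873] z -0.0028 [0.8 0.5 1.2 0.3 1.9 0.9 2.  0.7 0.8 1.6 1.6 0.7 0.1 0.3 0.3 1. ]
box [ 0.5903 -0.3413  0.215 ] z -0.0037 [1.5 0.7 0.5 1.1 1.  0.  0.4 0.2 0.8 0.7 0.5 0.4 0.4 1.3]
```

```bash
python3 - <<'E'
from fits import *
t=cv2.imread("pics/top0.png");s=cv2.imread("pics/scene0.png")
q={k:fit(o,x)[0] for k,(o,x) in obs.items()}
B=lambda hx,hy,z:[L(a*hx,b*hy,z) for a,b in((1,1),(1,-1),(-1,-1),(-1,1))]
loops=[("rack",B(118,39,0)),("rack",B(118,29.5,40))]+[("rack",[L(x,29.5,49),L(x,-29.5,49)]) for x in range(-105,106,30)]
loops+=[("cradle",B(88,37,22)),("cradle",B(78,27,8)),("cradle",B(78,27,22)),("box",B(50,50,45)),("box",[L(22*np.cos(a),22*np.sin(a),59) for a in np.arange(0,6.3,.3)]),("box",B(21,7,89))]
def ov(img,n,x,y,w,h,k):
    c=crop(img,x,y,w,h,k)
    for o,p in loops:
        p=proj(n,W(*q[o],np.array(p))); p=((p-[x,y]+.5)*k-.5)
        cv2.polylines(c,[np.round(p*16).astype(np.int32)],True,(0,200,0),1,cv2.LINE_AA,4)
    return c
a=[ov(t,"top",113,187,62,110,5.4),ov(t,"top",374,172,88,120,4.95)]
h=min(i.shape[0] for i in a);im=np.hstack([i[:h] for i in a]);print(im.shape)
cv2.imwrite("pics/ov.png",im)
E
```

```text
(594, 771, 3)
```

View pics/ov.png

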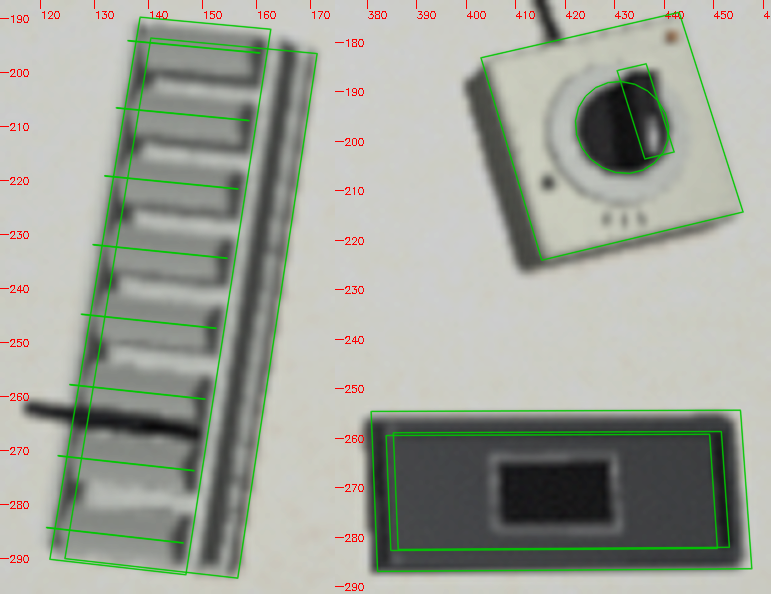

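The overlay agrees to about 1 px: the kept plaque base sits between ridges 6 and 7, so it is in slot x=-60, and the lamp knob bar is nearly vertical in the image. I'll hold the plaques by their side edges with the tool along the plaque. Next is a planner that gives tool-axis displacements.

```bash
cat > plan.py <<'E'
import sys
from fits import *
Q={k:fit(obs[k][0],obs[k][1])[0] for k in ("stand","rack","rest","cradle","box","meter","marker")}
def frame(z,y): z=np.array(z,float);y=np.array(y,float);y-=z*(y@z);y/=np.linalg.norm(y);return R.from_matrix(np.c_[np.cross(y,z),y,z])
def local(o,P,zdir,ydir): # pose from object frame
    r=R.from_euler('z',Q[o][2]); return W(*Q[o],L(*P))[0],frame(r.apply(zdir),r.apply(ydir))
def rel(p,r,p0=None,r0=None):
    s=env.state(); p0=s["ee_pos"] if p0 is None else p0; r0=R.from_quat(s["tool_rot"]) if r0 is None else r0
    rv=(r0.inv()*r).as_rotvec(); t=r.inv().apply(p-p0); tb=r0.inv().apply(p-p0)
    print("rot",rv.round(3),"| then trans",t.round(4),"| (trans if before rot",tb.round(4),") goal",np.round(p,4),"now",p0.round(4))
    return p,r
def grasp(y,off): # plaque at stand y, off mm back along the tool
    return local("stand",lean(y,18+off,0)*1e3,[np.sin(.6),0,-np.cos(.6)],[0,1,0])
def slot(x,z,y=0): return local("rack",[x,y,z],[0,0,-1],[0,1,0])
E
python3 - <<'E'
from plan import *
np.set_printoptions(suppress=True)
p,r=rel(*grasp(150,120)); p2,r2=grasp(150,0); rel(p2,r2,p,r)
print(r.as_quat())
for x in(90,-30):print(slot(x,75)[0])
E
```

```text
rot [-0.146 -0.588 -0.467] | then trans [-0.196  -0.4338  0.1886] | (trans if before rot [-0.4387 -0.26    0.0454] ) goal [0.5493 0.1541 0.1879] now [0.2546 0.5703 0.2329]
rot [0. 0. 0.] | then trans [-0.   -0.    0.12] | (trans if before rot [-0.   -0.    0.12] ) goal [0.6169 0.1583 0.0889] now [0.5493 0.1541 0.1879]
[-0.02973376  0.95487366  0.00919773  0.29537704]
[0.59343917 0.31594332 0.075     ]
[0.47419742 0.32941203 0.075     ]
```

```bash
echo '[[-0.021,-0.084,-0.067,0,0,0,0.062],[-0.021,-0.084,-0.067,0,0,0,0.062],[-0.021,-0.084,-0.067,0,0,0,0.062],[-0.021,-0.084,-0.067,0,0,0,0.062],[-0.021,-0.084,-0.067,0,0,0,0.062],[-0.021,-0.084,-0.067,0,0,0,0.062],[-0.021,-0.084,-0.067,0,0,0,0.062],[0,0,0,-0.015,-0.0334,0.0145,0.062],[0,0,0,-0.015,-0.0334,0.0145,0.062],[0,0,0,-0.015,-0.0334,0.0145,0.062]]' | python3 steer.py
echo '[[0,0,0,-0.015,-0.0334,0.0145,0.062],[0,0,0,-0.015,-0.0334,0.0145,0.062],[0,0,0,-0.015,-0.0334,0.0145,0.062],[0,0,0,-0.015,-0.0334,0.0145,0.062],[0,0,0,-0.015,-0.0334,0.0145,0.062],[0,0,0,-0.015,-0.0334,0.0145,0.062],[0,0,0,-0.015,-0.0334,0.0145,0.062],[0,0,0,-0.015,-0.0334,0.0145,0.062],[0,0,0,-0.015,-0.0334,0.0145,0.062],[0,0,0,-0.015,-0.0334,0.0145,0.062]]' | python3 steer.py
python3 -c "
from plan import *
rel(*grasp(150,30))"
```

```text
time: 0.93
ee_pos: [0.3222, 0.4739, 0.222]
tool_rot: [-0.032, 0.955, 0.01, 0.295]
ft_force: [1.3, 0.6, 0.7]
grip_width: 0.0618
grasp_force: 0.0
time: 1.77
ee_pos: [0.5502, 0.153, 0.1876]
tool_rot: [-0.031, 0.955, 0.01, 0.296]
ft_force: [-0.1, 0.3, -0.6]
grip_width: 0.0621
grasp_force: 0.0
rot [0.003 0.001 0.001] | then trans [0.0006 0.0011 0.0893] | (trans if before rot [0.0007 0.0009 0.0893] ) goal [0.6    0.1572 0.1136] now [0.5502 0.153  0.1876]
```

```bash
echo '[[0,0,0,0.0003,0.0005,0.038,0.062],[0,0,0,0.0003,0.0005,0.034,0.062],[0,0,0,0,0,0,0.062],[0,0,0,0,0,0,0.062]]' | python3 steer.py
python3 - <<'E'
from plan import *
t=env.capture("top");s=env.capture("scene"); rel(*grasp(150,0))
st=env.state();r=R.from_quat(st["tool_rot"])
def ov(img,n,x,y,w,h,k):
    c=crop(img,x,y,w,h,k)
    for y0 in(-31,31):
        P=[st["ee_pos"]+r.apply(L(a,y0,b)) for a,b in((-10,11),(10,11),(10,-10),(-10,-10))]
        p=(proj(n,P)-[x,y]+.5)*k-.5; cv2.polylines(c,[np.round(p*16).astype(np.int32)],True,(0,255,0),1,cv2.LINE_AA,4)
    return c
a=ov(t,"top",180,150,80,100,5.9);b=ov(s,"scene",318,170,54,100,5.9)
cv2.imwrite("pics/g1.png",np.hstack([a,b]))
E
```

```text
time: 2.1
ee_pos: [0.5781, 0.1556, 0.1453]
tool_rot: [-0.031, 0.955, 0.007, 0.296]
ft_force: [-0.2, 0.8, 0.0]
grip_width: 0.062
grasp_force: 0.0
rot [-0.001  0.003  0.003] | then trans [ 0.0006 -0.0009  0.0698] | (trans if before rot [ 0.0008 -0.0008  0.0698] ) goal [0.6169 0.1583 0.0889] now [0.578  0.1567 0.1468]
```

View pics/g1.png

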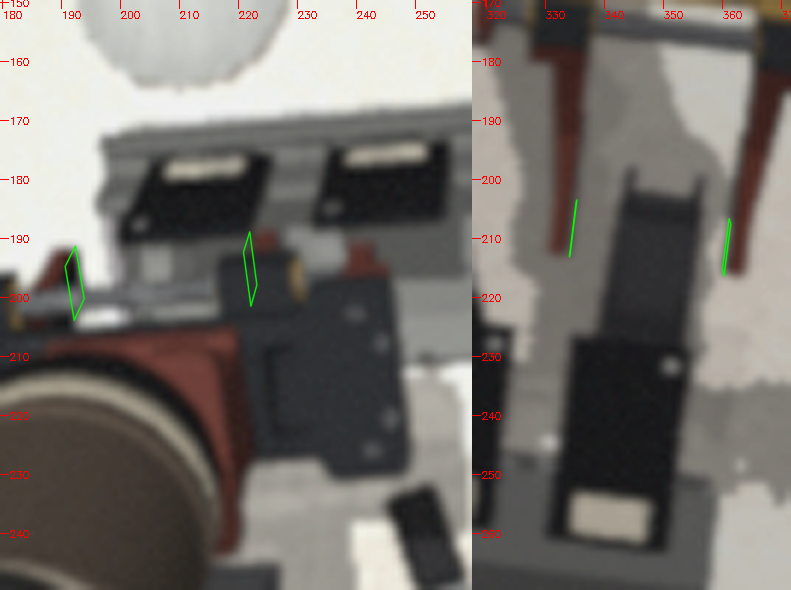

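The green finger overlay lies on the real fingertips in both views (scene (333,212) and (361,216)), and the plaque top (334–355, 227) is centred between them to within 1 px. I'm going in to grip.

```bash
echo '[[0,0,0,0,-0.0008,0.035,0.062],[0,0,0,0,-0.0008,0.035,0.062],[0,0,0,0,0,0,0.062],[0,0,0,0,0,0,0.03],[0,0,0,0,0,0,0.03],[0,0,0,0,0,0,0.03],[0,0,0,0,0,0,0.03],[0,0,0,0,0,0,0.03]]' | python3 steer.py
python3 -c "
from plan import *
rel(*grasp(150,0))
p,r=grasp(150,110)
p2,r2=rel(*slot(90,180),p,r)"
```

```text
time: 2.87
ee_pos: [0.5954, 0.1538, 0.1236]
tool_rot: [-0.031, 0.954, 0.002, 0.297]
ft_force: [-0.2, 0.1, 0.5]
grip_width: 0.0322
grasp_force: 0.0
rot [-0.013  0.003  0.007] | then trans [0.0017 0.0032 0.041 ] | (trans if before rot [0.0018 0.0037 0.0409] ) goal [0.6169 0.1583 0.0889] now [0.5954 0.1538 0.1236]
rot [0.052 0.598 0.169] | then trans [-0.0202  0.1648 -0.0004] | (trans if before rot [-0.0402  0.1588  0.0271] ) goal [0.5934 0.3159 0.18  ] now [0.5549 0.1544 0.1796]
```

```bash
echo '[[0,0,0,0,0,0,0.062],[0,0,0,0,0,0,0.062],[0,0,0,0,0,0,0.062],[0,0,0,0,0,0,0.062]]' | python3 steer.py
python3 -c "
from plan import *
print(env.state()['qpos'].round(3))
rel(*grasp(150,0))"
```

```text
time: 3.2
ee_pos: [0.5955, 0.1534, 0.1229]
tool_rot: [-0.031, 0.954, 0.001, 0.297]
ft_force: [-0.9, -0.1, -0.7]
grip_width: 0.0552
grasp_force: 0.0
[-0.7    0.338  0.28   2.247  1.484  0.144 -0.268]
rot [-0.014  0.003  0.007] | then trans [0.0014 0.0035 0.0404] | (trans if before rot [0.0014 0.0041 0.0403] ) goal [0.6169 0.1583 0.0889] now [0.5955 0.1534 0.1229]
```

Joint 6 is near its lower limit because of the 0.6 tilt. I'll use a 0.3 tilt for the grasp, since the pads can sit obliquely on the side edges. The tool then tilts -0.3 at the rack.

```bash
cat >> plan.py <<'E'
G=.3
def grasp(y,off,u=18,dy=0): # off mm back along the plaque's own long axis
    p,_=local("stand",lean(y,u+off,0)*1e3+[0,dy,0],[0,0,-1],[0,1,0]); return p,local("stand",[0,0,0],[np.sin(G),0,-np.cos(G)],[0,1,0])[1]
def slot(x,z,y=0,u=18): # z: plaque centre height mm
    return local("rack",[x,y,z+u],[-np.sin(.6-G),0,-np.cos(.6-G)],[0,1,0])
E
echo '[[0,0,0,0,0,-0.035,0.062],[0,0,0,0,0,-0.035,0.062],[0,0.1,0,0,0,0,0.062],[0,0.1,0,0,0,0,0.062],[0,0.1,0,0,0,0,0.062],[0,0,0,0,0,0,0.062],[0,0,0,0,0,0,0.062]]' | python3 steer.py
python3 -c "
from plan import *
print(env.state()['qpos'].round(3))
p,r=rel(*grasp(150,45))
rel(*grasp(150,0),p,r)"
```

```text
time: 3.78
ee_pos: [0.5791, 0.1422, 0.1641]
tool_rot: [-0.022, 0.971, -0.015, 0.238]
ft_force: [-1.1, -0.5, 0.2]
grip_width: 0.0617
grasp_force: 0.0
[-0.459  0.246  0.009  2.139  0.609  0.389  0.641]
rot [-0.047  0.18  -0.009] | then trans [-0.0015  0.0137  0.0404] | (trans if before rot [0.0058 0.0155 0.0393] ) goal [0.5915 0.1567 0.126 ] now [0.5791 0.1422 0.1641]
rot [0. 0. 0.] | then trans [-0.0133 -0.      0.043 ] | (trans if before rot [-0.0133 -0.      0.043 ] ) goal [0.6169 0.1583 0.0889] now [0.5915 0.1567 0.126 ]
```

```bash
echo '[[-0.025,0.09,-0.005,0,0,0,0.062],[-0.025,0.09,-0.005,0,0,0,0.062],[0,0,0,0,0.007,0.01,0.062],[0,0,0,0,0.007,0.01,0.062],[0,0,0,0,0,0,0.062]]' | python3 steer.py
python3 -c "
from plan import *
print(env.state()['qpos'].round(3))
p,r=rel(*grasp(150,35,dy=-1.5))
rel(*grasp(150,0,dy=-1.5),p,r)"
```

```text
time: 4.2
ee_pos: [0.5833, 0.1559, 0.142]
tool_rot: [-0.031, 0.987, -0.0, 0.159]
ft_force: [-0.8, 1.0, -1.0]
grip_width: 0.062
grasp_force: 0.0
[-0.302  0.334 -0.13   2.01   0.328  0.525  0.953]
rot [-0.01   0.02   0.002] | then trans [-0.0061 -0.0012  0.0273] | (trans if before rot [-0.0056 -0.0009  0.0274] ) goal [0.5973 0.1556 0.1177] now [0.5833 0.1559 0.142 ]
rot [0. 0. 0.] | then trans [-0.0103  0.      0.0334] | (trans if before rot [-0.0103  0.      0.0334] ) goal [0.617  0.1568 0.0889] now [0.5973 0.1556 0.1177]
```

```bash
echo '[[-0.01,0.02,0.002,-0.006,-0.001,0.027,0.062],[0,0,0,-0.005,0,0.0165,0.062],[0,0,0,-0.005,0,0.0165,0.062],[0,0,0,0,0,0,0.062],[0,0,0,0,0,0,0.062]]' | python3 steer.py
python3 -c "
from plan import *
print(env.state()['qpos'].round(3))
p,r=rel(*grasp(150,0,dy=-1.5))"
echo '[[0,0,0,0,0,0,0.03],[0,0,0,0,0,0,0.03],[0,0,0,0,0,0,0.03],[0,0,0,0,0,0,0.03]]' | python3 steer.py
```

```text
time: 4.62
ee_pos: [0.6163, 0.1572, 0.0912]
tool_rot: [-0.032, 0.988, 0.005, 0.149]
ft_force: [-0.3, 0.6, -0.1]
grip_width: 0.0619
grasp_force: 0.0
[-0.283  0.459 -0.118  1.959  0.328  0.462  0.978]
rot [ 0.001 -0.001  0.002] | then trans [ 0.     -0.0004  0.0024] | (trans if before rot [ 0.     -0.0004  0.0024] ) goal [0.617  0.1568 0.0889] now [0.6163 0.1572 0.0912]
time: 4.95
ee_pos: [0.6174, 0.1576, 0.0932]
tool_rot: [-0.031, 0.988, 0.006, 0.15]
ft_force: [-2.4, -0.0, 3.1]
grip_width: 0.0495
grasp_force: 29.9
```

```bash
echo '[[0,0,0,0.0052,0,-0.0167,0.03],[0,0,0,0.0104,0,-0.0334,0.03],[0,0,0,0.0104,0,-0.0334,0.03],[0,0,0,0.0104,0,-0.0334,0.03],[0,0,0,0,0,0,0.03]]' | python3 steer.py
python3 -c "
from plan import *
print(env.state()['qpos'].round(3))
p,r=rel(*slot(90,165)); rel(*slot(90,57),p,r)"
```

```text
time: 5.37
ee_pos: [0.5478, 0.1537, 0.1989]
tool_rot: [-0.031, 0.988, 0.007, 0.153]
ft_force: [0.2, 0.6, -0.4]
grip_width: 0.0496
grasp_force: 29.9
[-0.26   0.208 -0.185  2.02   0.243  0.642  1.025]
rot [0.005 0.606 0.179] | then trans [-0.0307  0.1664  0.0072] | (trans if before rot [-0.0483  0.159   0.0328] ) goal [0.5934 0.3159 0.183 ] now [0.5478 0.1537 0.1989]
rot [0. 0. 0.] | then trans [-0.0319  0.      0.1032] | (trans if before rot [-0.0319  0.      0.1032] ) goal [0.5934 0.3159 0.075 ] now [0.5934 0.3159 0.183 ]
```

```bash
echo '[[0.001,0.101,0.03,0,0,0,0.03],[0.001,0.101,0.03,0,0,0,0.03],[0.001,0.101,0.03,0,0,0,0.03],[0.001,0.101,0.03,0,0,0,0.03],[0.001,0.101,0.03,0,0,0,0.03],[0.001,0.101,0.03,0,0,0,0.03]]' | python3 steer.py
echo '[[0,0,0,-0.0061,0.0333,0.0014,0.03],[0,0,0,-0.0061,0.0333,0.0014,0.03],[0,0,0,-0.0061,0.0333,0.0014,0.03],[0,0,0,-0.0061,0.0333,0.0014,0.03],[0,0,0,-0.0061,0.0333,0.0014,0.03],[0,0,0,0,0,0,0.03],[0,0,0,0,0,0,0.03]]' | python3 steer.py
python3 -c "
from plan import *
print(env.state()['qpos'].round(3))
p,r=rel(*slot(90,125)); rel(*slot(90,57),p,r)"
```

```text
time: 5.87
ee_pos: [0.5489, 0.1528, 0.1936]
tool_rot: [0.057, 0.986, 0.007, -0.154]
ft_force: [0.3, -0.4, 0.0]
grip_width: 0.0499
grasp_force: 29.9
time: 6.45
ee_pos: [0.5931, 0.3174, 0.1749]
tool_rot: [0.055, 0.987, 0.006, -0.153]
ft_force: [-0.2, -0.5, -0.4]
grip_width: 0.0498
grasp_force: 29.9
[-0.368  0.718 -0.194  1.267 -0.053  1.417  0.943]
rot [-0.005 -0.008  0.   ] | then trans [-0.0099 -0.0014  0.0303] | (trans if before rot [-0.0101 -0.0012  0.0303] ) goal [0.5934 0.3159 0.143 ] now [0.5931 0.3174 0.1749]
rot [0. 0. 0.] | then trans [-0.0201  0.      0.065 ] | (trans if before rot [-0.0201  0.      0.065 ] ) goal [0.5934 0.3159 0.075 ] now [0.5934 0.3159 0.143 ]
```

```bash
echo '[[-0.005,-0.008,0,-0.007,-0.0007,0.022,0.03],[0,0,0,-0.007,-0.0007,0.022,0.03],[0,0,0,0,0,0,0.03],[0,0,0,0,0,0,0.03]]' | python3 steer.py
cat > look.py <<'E'
# overlay: rack ridges + ideal plaque outline held in the tool (angle .3)
from plan import *
def look(name,boxes,slots=()):
    st=env.state();r=R.from_quat(st["tool_rot"]);ims=[]
    for n,x,y,w,h,k in boxes:
        c=crop(env.capture(n),x,y,w,h,k)
        dr=lambda P,col:cv2.polylines(c,[np.round(((proj(n,P)-[x,y]+.5)*k-.5)*16).astype(np.int32)],True,col,1,cv2.LINE_AA,4)
        for X in range(-105,106,30): dr(W(*Q["rack"],np.array([L(X,29.5,49),L(X,-29.5,49)])),(0,200,0))
        rp=r*R.from_euler('y',-.3)  # plaque long axis in tool
        for nn in(-3,3):
            dr([st["ee_pos"]+rp.apply(L(nn,a,b)) for a,b in((-25,-27),(25,-27),(25,63),(-25,63))],(0,200,255))
        ims.append(c)
    h=min(i.shape[0] for i in ims);cv2.imwrite(name,np.hstack([i[:h] for i in ims]))
E
python3 -c "
from look import *
p,r=rel(*slot(90,110)); rel(*slot(90,57),p,r)
look('pics/g2.png',[('top',110,160,70,100,5.9),('scene',375,190,65,100,5.9)])"
```

```text
time: 6.78
ee_pos: [0.5938, 0.3116, 0.1295]
tool_rot: [0.058, 0.987, 0.008, -0.149]
ft_force: [-0.0, 0.2, -0.1]
grip_width: 0.0496
grasp_force: 29.9
rot [-0.    -0.    -0.005] | then trans [0.0003 0.0043 0.0017] | (trans if before rot [0.0004 0.0043 0.0017] ) goal [0.5934 0.3159 0.128 ] now [0.5938 0.3116 0.1295]
rot [0. 0. 0.] | then trans [-0.0157  0.      0.0506] | (trans if before rot [-0.0157  0.      0.0506] ) goal [0.5934 0.3159 0.075 ] now [0.5934 0.3159 0.128 ]
```

View pics/g2.png

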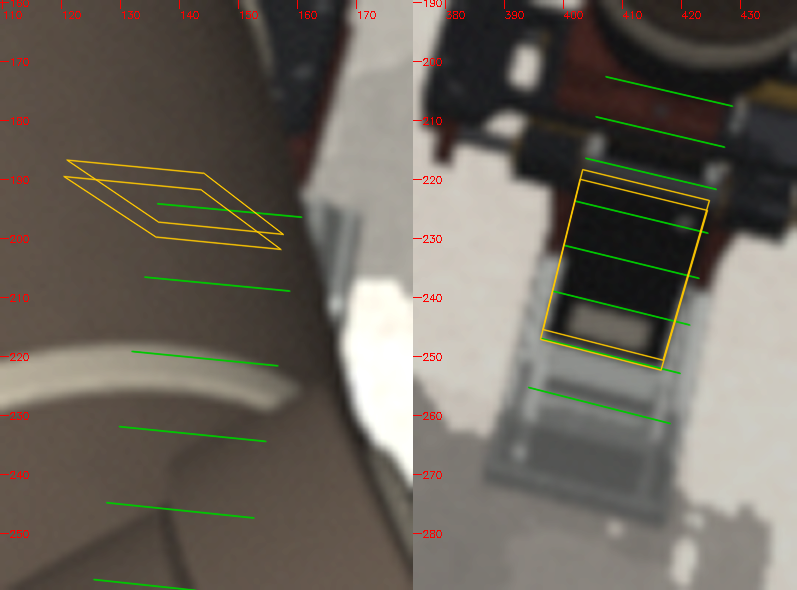

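```bash
python3 -c "
from plan import *
np.set_printoptions(precision=1,suppress=True)
m=[(588,380,695,405),(600,330,706,356),(612,283,716,308),(624,236,727,261),(634,188,737,213)]
for X,s in zip((90,60,30,0,-30),m):
  print(X,'meas mid',d4((s[0]+s[2])/2,(s[1]+s[3])/2),[(w,z,proj('scene',W(*Q['rack'],L(X+w,0,z)))[0]) for w,z in((-5,40),(5,40),(-5,30),(-15,49),(15,49))])
print(proj('scene',W(*Q['rack'],np.array([L(118,0,40),L(118,0,0),L(118,29.5,40),L(118,-29.5,40)]))))
"
```

```text
90 meas mid [406.4 256.9] [(-5, 40, array([406.6, 255.1])), (5, 40, array([406. , 257.9])), (-5, 30, array([405.9, 257.8])), (-15, 49, array([407.9, 249.8])), (15, 49, array([406. , 258.2]))]
60 meas mid [408.3 248.7] [(-5, 40, array([408.5, 246.9])), (5, 40, array([407.9, 249.6])), (-5, 30, array([407.7, 249.6])), (-15, 49, array([409.7, 241.7])), (15, 49, array([407.9, 249.8]))]
30 meas mid [410.2 240.8] [(-5, 40, array([410.2, 238.9])), (5, 40, array([409.7, 241.6])), (-5, 30, array([409.5, 241.7])), (-15, 49, array([411.5, 233.9])), (15, 49, array([409.7, 241.7]))]
0 meas mid [412.1 232.9] [(-5, 40, array([412. , 231.3])), (5, 40, array([411.4, 233.8])), (-5, 30, array([411.2, 234. ])), (-15, 49, array([413.2, 226.3])), (15, 49, array([411.5, 233.9]))]
-30 meas mid [413.8 224.9] [(-5, 40, array([413.6, 223.9])), (5, 40, array([413.1, 226.3])), (-5, 30, array([412.9, 226.6])), (-15, 49, array([414.8, 219. ])), (15, 49, array([413.2, 226.3]))]
[[404.5 264.5]
 [401.5 275.3]
 [416.6 267.6]
 [392.5 261.4]]
```

The held plaque matches its model outline in the scene view (bottom edge at row 250). The slot stripe midpoints match the rack fit to 0.3 px. Before lowering I'll check how much the reading drifts.

```bash
for i in 1 2 3; do echo '[[0,0,0,0,0,0,0.03],[0,0,0,0,0,0,0.03]]' | python3 steer.py | sed -n 2,4p; done
python3 -c "
from plan import *
p,r=rel(*slot(90,110)); rel(*slot(90,57),p,r)"
```

```text
ee_pos: [0.5947, 0.3137, 0.1318]
tool_rot: [0.057, 0.987, 0.009, -0.148]
ft_force: [1.1, -0.4, 0.5]
ee_pos: [0.5943, 0.3137, 0.131]
tool_rot: [0.057, 0.987, 0.009, -0.148]
ft_force: [0.4, -0.1, -0.7]
ee_pos: [0.594, 0.3136, 0.1305]
tool_rot: [0.057, 0.987, 0.009, -0.148]
ft_force: [0.3, 0.5, -0.6]
rot [ 0.002  0.002 -0.002] | then trans [0.0001 0.0022 0.0026] | (trans if before rot [0.0001 0.0022 0.0026] ) goal [0.5934 0.3159 0.128 ] now [0.594  0.3136 0.1305]
rot [0. 0. 0.] | then trans [-0.0157  0.      0.0506] | (trans if before rot [-0.0157  0.      0.0506] ) goal [0.5934 0.3159 0.075 ] now [0.5934 0.3159 0.128 ]
```

```bash
echo '[[0,0,0,-0.0052,0.0022,0.0178,0.03],[0,0,0,-0.0052,0,0.017,0.03],[0,0,0,0,0,0,0.03]]' | python3 steer.py | sed -n 2,4p; echo '[[0,0,0,-0.0025,0,0.008,0.03],[0,0,0,-0.0025,0,0.008,0.03],[0,0,0,0,0,0,0.03],[0,0,0,0,0,0,0.03]]' | python3 steer.py
python3 -c "
from plan import *
p,r=rel(*slot(90,57))"
```

```text
ee_pos: [0.5938, 0.3151, 0.0909]
tool_rot: [0.057, 0.987, 0.008, -0.149]
ft_force: [3.3, -0.2, -2.4]
time: 7.97
ee_pos: [0.5944, 0.3158, 0.0777]
tool_rot: [0.057, 0.987, 0.009, -0.148]
ft_force: [1.8, 1.0, 0.4]
grip_width: 0.0499
grasp_force: 30.0
rot [ 0.002  0.002 -0.003] | then trans [ 0.0001 -0.      0.0029] | (trans if before rot [ 0.0001 -0.      0.0029] ) goal [0.5934 0.3159 0.075 ] now [0.5944 0.3158 0.0777]
```

```bash
echo '[[0,0,0,-0.0008,0,0.0024,0.03],[0,0,0,0,0,0,0.03],[0,0,0,0,0,0,0.03],[0,0,0,0,0,0,0.062],[0,0,0,0,0,0,0.062],[0,0,0,0,0,0,0.062]]' | python3 steer.py
echo '[[0,0,0,0.0104,0,-0.0334,0.062],[0,0,0,0.0104,0,-0.0334,0.062],[0,0,0,0.0104,0,-0.0334,0.062],[0,0,0,0.0052,0,-0.0167,0.062],[0,0,0,0,0,0,0.062]]' | python3 steer.py
python3 -c "
from plan import *
p,r=rel(*grasp(75,55,dy=-1.5)); rel(*grasp(75,0,dy=-1.5),p,r)"
```

```text
time: 8.47
ee_pos: [0.5938, 0.3158, 0.0745]
tool_rot: [0.057, 0.987, 0.009, -0.149]
ft_force: [0.1, -0.3, 0.4]
grip_width: 0.0618
grasp_force: 0.0
time: 8.88
ee_pos: [0.5953, 0.317, 0.2021]
tool_rot: [0.057, 0.988, 0.011, -0.146]
ft_force: [-0.2, 0.6, 0.5]
grip_width: 0.0623
grasp_force: 0.0
rot [ 0.004 -0.591 -0.18 ] | then trans [ 0.0386 -0.2363  0.0591] | (trans if before rot [-0.041  -0.2363  0.0573] ) goal [0.5907 0.08   0.1342] now [0.5953 0.317  0.2021]
rot [0. 0. 0.] | then trans [-0.0163  0.      0.0525] | (trans if before rot [-0.0163  0.      0.0525] ) goal [0.6217 0.0819 0.0889] now [0.5907 0.08   0.1342]
```

```bash
echo '[[0,-0.0985,-0.03,0,0,0,0.062],[0,-0.0985,-0.03,0,0,0,0.062],[0,-0.0985,-0.03,0,0,0,0.062],[0,-0.0985,-0.03,0,0,0,0.062],[0,-0.0985,-0.03,0,0,0,0.062],[0,-0.0985,-0.03,0,0,0,0.062]]' | python3 steer.py >/dev/null
echo '[[0,0,0,0.0055,-0.0338,0.0084,0.062],[0,0,0,0.0055,-0.0338,0.0084,0.062],[0,0,0,0.0055,-0.0338,0.0084,0.062],[0,0,0,0.0055,-0.0338,0.0084,0.062],[0,0,0,0.0055,-0.0338,0.0084,0.062],[0,0,0,0.0055,-0.0338,0.0084,0.062],[0,0,0,0.0055,-0.0338,0.0084,0.062],[0,0,0,0,0,0,0.062],[0,0,0,0,0,0,0.062],[0,0,0,0,0,0,0.062]]' | python3 steer.py
python3 -c "
from plan import *
print(env.state()['qpos'].round(2))
p,r=rel(*grasp(75,0,dy=-1))"
```

```text
time: 10.22
ee_pos: [0.5883, 0.0788, 0.1288]
tool_rot: [-0.031, 0.989, 0.005, 0.146]
ft_force: [0.1, 0.5, -0.4]
grip_width: 0.0618
grasp_force: 0.0
[-0.13  0.34 -0.13  2.03  0.21  0.49  1.21]
rot [ 0.001 -0.007 -0.001] | then trans [-0.0202  0.0015  0.0481] | (trans if before rot [-0.0205  0.0015  0.048 ] ) goal [0.6216 0.0824 0.0889] now [0.5883 0.0788 0.1288]
```

Descend, close, check, and lift.

```bash
echo '[[0,-0.007,0,-0.012,0.0015,0.0161,0.062],[0,0,0,-0.0046,0,0.016,0.062],[0,0,0,-0.0036,0,0.016,0.062],[0,0,0,0,0,0,0.062],[0,0,0,0,0,0,0.062],[0,0,0,0,0,0,0.062]]' | python3 steer.py; echo '[[0,0,0,0,0,0,0.03],[0,0,0,0,0,0,0.03],[0,0,0,0,0,0,0.03],[0,0,0,0,0,0,0.03]]' | python3 steer.py
echo '[[0,0,0,0.0052,0,-0.0167,0.03],[0,0,0,0.0104,0,-0.0334,0.03],[0,0,0,0.0104,0,-0.0334,0.03],[0,0,0,0.0104,0,-0.0334,0.03],[0,0,0,0,0,0,0.03]]' | python3 steer.py
python3 -c "
from plan import *
p,r=rel(*slot(60,150)); rel(*slot(60,57),p,r)"
```

```text
time: 10.72
ee_pos: [0.6216, 0.0835, 0.0898]
tool_rot: [-0.031, 0.988, 0.005, 0.15]
ft_force: [-0.4, 0.7, 0.7]
grip_width: 0.0618
grasp_force: 0.0
time: 11.05
ee_pos: [0.6221, 0.0824, 0.0903]
tool_rot: [-0.031, 0.988, 0.005, 0.15]
ft_force: [-2.2, 0.8, 5.3]
grip_width: 0.0496
grasp_force: 30.0
time: 11.47
ee_pos: [0.5522, 0.0779, 0.1957]
tool_rot: [-0.031, 0.988, 0.006, 0.153]
ft_force: [1.6, -0.7, -0.3]
grip_width: 0.0498
grasp_force: 30.0
rot [0.002 0.606 0.177] | then trans [0.0069 0.2412 0.0311] | (trans if before rot [-0.0166  0.2402  0.0348] ) goal [0.5636 0.3193 0.168 ] now [0.5522 0.0779 0.1957]
rot [0. 0. 0.] | then trans [-0.0275  0.      0.0888] | (trans if before rot [-0.0275  0.      0.0888] ) goal [0.5636 0.3193 0.075 ] now [0.5636 0.3193 0.168 ]
```

```bash
echo '[[0,0.101,0.0295,0,0,0,0.03],[0,0.101,0.0295,0,0,0,0.03],[0,0.101,0.0295,0,0,0,0.03],[0,0.101,0.0295,0,0,0,0.03],[0,0.101,0.0295,0,0,0,0.03],[0,0.101,0.0295,0,0,0,0.03]]' | python3 steer.py >/dev/null
echo '[[0,0,0,0.001,0.0345,0.0044,0.03],[0,0,0,0.001,0.0345,0.0044,0.03],[0,0,0,0.001,0.0345,0.0044,0.03],[0,0,0,0.001,0.0345,0.0044,0.03],[0,0,0,0.001,0.0345,0.0044,0.03],[0,0,0,0.001,0.0345,0.0044,0.03],[0,0,0,0.001,0.0345,0.0044,0.03],[0,0,0,0,0,0,0.03],[0,0,0,0,0,0,0.03],[0,0,0,0,0,0,0.03]]' | python3 steer.py
python3 -c "
from plan import *
p,r=rel(*slot(60,57))"
```

```text
time: 12.8
ee_pos: [0.564, 0.3185, 0.1623]
tool_rot: [0.056, 0.987, 0.008, -0.153]
ft_force: [1.0, -1.0, -1.3]
grip_width: 0.05
grasp_force: 30.0
rot [-0.001 -0.007 -0.   ] | then trans [-0.0253  0.0008  0.0835] | (trans if before rot [-0.0259  0.0009  0.0833] ) goal [0.5636 0.3193 0.075 ] now [0.564  0.3185 0.1623]
```

```bash
echo '[[0,-0.007,0,-0.0077,0.0008,0.025,0.03],[0,0,0,-0.0077,0,0.025,0.03],[0,0,0,0,0,0,0.03],[0,0,0,-0.0038,0,0.0125,0.03],[0,0,0,-0.0038,0,0.0125,0.03],[0,0,0,0,0,0,0.03],[0,0,0,0,0,0,0.03],[0,0,0,0,0,0,0.03]]' | python3 steer.py
python3 -c "
from plan import *
p,r=rel(*slot(60,57))"
```

```text
time: 13.47
ee_pos: [0.564, 0.3203, 0.0854]
tool_rot: [0.056, 0.987, 0.009, -0.149]
ft_force: [0.3, -0.7, -0.3]
grip_width: 0.0496
grasp_force: 30.0
rot [0.001 0.001 0.   ] | then trans [-0.0028 -0.0011  0.01  ] | (trans if before rot [-0.0028 -0.0011  0.01  ] ) goal [0.5636 0.3193 0.075 ] now [0.564  0.3203 0.0854]
```

```bash
echo '[[0,0,0,-0.0014,-0.001,0.0055,0.03],[0,0,0,-0.0014,0,0.005,0.03],[0,0,0,0,0,0,0.03],[0,0,0,0,0,0,0.03],[0,0,0,0,0,0,0.03]]' | python3 steer.py
echo '[[0,0,0,0,0,0,0.062],[0,0,0,0,0,0,0.062],[0,0,0,0,0,0,0.062],[0,0,0,0.0104,0,-0.0334,0.062],[0,0,0,0.0104,0,-0.0334,0.062],[0,0,0,0.0104,0,-0.0334,0.062],[0,0,0,0.0052,0,-0.0167,0.062],[0,0,0,0,0,0,0.062]]' | python3 steer.py
python3 -c "
from plan import *
p,r=rel(*grasp(0,55,dy=-1)); rel(*grasp(0,0,dy=-1),p,r)"
```

```text
time: 13.88
ee_pos: [0.5639, 0.3202, 0.0759]
tool_rot: [0.055, 0.987, 0.01, -0.148]
ft_force: [0.6, -1.0, 10.8]
grip_width: 0.0502
grasp_force: 30.0
time: 14.55
ee_pos: [0.5644, 0.3206, 0.2011]
tool_rot: [0.055, 0.988, 0.011, -0.146]
ft_force: [-0.4, 0.4, -0.2]
grip_width: 0.062
grasp_force: 0.0
rot [ 0.004 -0.592 -0.177] | then trans [ 0.009  -0.3162  0.0672] | (trans if before rot [-0.0821 -0.3098  0.0434] ) goal [0.5953 0.0057 0.1342] now [0.5644 0.3206 0.2011]
rot [0. 0. 0.] | then trans [-0.0163 -0.      0.0525] | (trans if before rot [-0.0163 -0.      0.0525] ) goal [0.6263 0.0076 0.0889] now [0.5953 0.0057 0.1342]
```

The fz of 10.8 N shows it reached the slot floor. Next is the plaque at stand y=0.

```bash
echo '[[0,-0.0987,-0.0295,0,0,0,0.062],[0,-0.0987,-0.0295,0,0,0,0.062],[0,-0.0987,-0.0295,0,0,0,0.062],[0,-0.0987,-0.0295,0,0,0,0.062],[0,-0.0987,-0.0295,0,0,0,0.062],[0,-0.0987,-0.0295,0,0,0,0.062]]' | python3 steer.py >/dev/null
echo '[[0,0,0,0.0011,-0.0395,0.0084,0.062],[0,0,0,0.0011,-0.0395,0.0084,0.062],[0,0,0,0.0011,-0.0395,0.0084,0.062],[0,0,0,0.0011,-0.0395,0.0084,0.062],[0,0,0,0.0011,-0.0395,0.0084,0.062],[0,0,0,0.0011,-0.0395,0.0084,0.062],[0,0,0,0.0011,-0.0395,0.0084,0.062],[0,0,0,0.0011,-0.0395,0.0084,0.062],[0,0,0,0,0,0,0.062],[0,0,0,0,0,0,0.062]]' | python3 steer.py
echo '[[0,0,0,0,0,0,0.062],[0,0,0,0,0,0,0.062]]' | python3 steer.py>/dev/null
python3 -c "
from plan import *
print(env.state()['qpos'].round(2))
p,r=rel(*grasp(0,0,dy=-1))"
```

```text
time: 15.88
ee_pos: [0.5923, 0.0009, 0.1272]
tool_rot: [-0.028, 0.989, 0.004, 0.145]
ft_force: [0.0, -0.2, -0.1]
grip_width: 0.0619
grasp_force: 0.0
[ 0.02  0.34 -0.14  2.03  0.13  0.48  1.43]
rot [ 0.002 -0.006  0.002] | then trans [-0.0199 -0.001   0.0479] | (trans if before rot [-0.0202 -0.0012  0.0478] ) goal [0.6263 0.0076 0.0889] now [0.5931 0.0065 0.1288]
```

```bash
echo '[[0,-0.006,0,-0.012,-0.001,0.0159,0.062],[0,0,0,-0.0045,0,0.016,0.062],[0,0,0,-0.0035,0,0.016,0.062],[0,0,0,0,0,0,0.062],[0,0,0,0,0,0,0.062],[0,0,0,0,0,0,0.062]]' | python3 steer.py; echo '[[0,0,0,0,0,0,0.03],[0,0,0,0,0,0,0.03],[0,0,0,0,0,0,0.03],[0,0,0,0,0,0,0.03]]' | python3 steer.py
echo '[[0,0,0,0.0052,0,-0.0167,0.03],[0,0,0,0.0104,0,-0.0334,0.03],[0,0,0,0.0104,0,-0.0334,0.03],[0,0,0,0.0104,0,-0.0334,0.03],[0,0,0,0,0,0,0.03]]' | python3 steer.py
python3 -c "
from plan import *
p,r=rel(*slot(30,152)); rel(*slot(30,57),p,r)"
```

```text
time: 16.55
ee_pos: [0.6263, 0.0073, 0.0896]
tool_rot: [-0.032, 0.988, 0.005, 0.149]
ft_force: [0.1, 0.0, -0.1]
grip_width: 0.062
grasp_force: 0.0
time: 16.88
ee_pos: [0.6268, 0.0061, 0.0901]
tool_rot: [-0.031, 0.988, 0.005, 0.15]
ft_force: [-3.7, 1.1, 5.0]
grip_width: 0.0496
grasp_force: 30.0
time: 17.3
ee_pos: [0.5571, 0.001, 0.1955]
tool_rot: [-0.03, 0.988, 0.005, 0.153]
ft_force: [1.0, 0.2, -1.2]
grip_width: 0.0496
grasp_force: 30.0
rot [0.001 0.605 0.177] | then trans [0.049  0.3171 0.0418] | (trans if before rot [0.011  0.3225 0.0233] ) goal [0.5338 0.3227 0.17  ] now [0.5571 0.001  0.1955]
rot [0. 0. 0.] | then trans [-0.0281  0.      0.0908] | (trans if before rot [-0.0281  0.      0.0908] ) goal [0.5338 0.3227 0.075 ] now [0.5338 0.3227 0.17  ]
```

```bash
echo '[[0,0.101,0.0295,0,0,0,0.03],[0,0.101,0.0295,0,0,0,0.03],[0,0.101,0.0295,0,0,0,0.03],[0,0.101,0.0295,0,0,0,0.03],[0,0.101,0.0295,0,0,0,0.03],[0,0.101,0.0295,0,0,0,0.03]]' | python3 steer.py >/dev/null
echo '[[0,0,0,0.0061,0.0396,0.0052,0.03],[0,0,0,0.0061,0.0396,0.0052,0.03],[0,0,0,0.0061,0.0396,0.0052,0.03],[0,0,0,0.0061,0.0396,0.0052,0.03],[0,0,0,0.0061,0.0396,0.0052,0.03],[0,0,0,0.0061,0.0396,0.0052,0.03],[0,0,0,0.0061,0.0396,0.0052,0.03],[0,0,0,0.0061,0.0396,0.0052,0.03]]' | python3 steer.py >/dev/null
echo '[[0,0,0,0,0,0,0.03],[0,0,0,0,0,0,0.03],[0,0,0,0,0,0,0.03],[0,0,0,0,0,0,0.03]]' | python3 steer.py
python3 -c "
from plan import *
p,r=rel(*slot(30,57))"
```

```text
time: 18.8
ee_pos: [0.535, 0.3208, 0.1649]
tool_rot: [0.057, 0.987, 0.008, -0.153]
ft_force: [0.6, -0.1, 0.3]
grip_width: 0.0498
grasp_force: 30.0
rot [-0.    -0.007 -0.002] | then trans [-0.0252  0.0017  0.0863] | (trans if before rot [-0.0258  0.0018  0.0861] ) goal [0.5338 0.3227 0.075 ] now [0.535  0.3208 0.1649]
```

```bash
echo '[[0,-0.007,0,-0.0077,0.0012,0.026,0.03],[0,0,0,-0.0077,0,0.026,0.03],[0,0,0,0,0,0,0.03],[0,0,0,-0.0038,0,0.0125,0.03],[0,0,0,-0.0038,0,0.0125,0.03],[0,0,0,0,0,0,0.03],[0,0,0,0,0,0,0.03],[0,0,0,0,0,0,0.03]]' | python3 steer.py
python3 -c "
from plan import *
p,r=rel(*slot(30,57))"
```

```text
time: 19.47
ee_pos: [0.5339, 0.3239, 0.0857]
tool_rot: [0.056, 0.987, 0.009, -0.149]
ft_force: [0.9, -1.5, -0.7]
grip_width: 0.0498
grasp_force: 30.0
rot [ 0.001  0.    -0.   ] | then trans [-0.0032 -0.0012  0.0102] | (trans if before rot [-0.0032 -0.0012  0.0102] ) goal [0.5338 0.3227 0.075 ] now [0.5339 0.3239 0.0857]
```

```bash
echo '[[0,0,0,-0.0016,-0.001,0.0055,0.03],[0,0,0,-0.0016,0,0.005,0.03],[0,0,0,0,0,0,0.03],[0,0,0,0,0,0,0.03],[0,0,0,0,0,0,0.03]]' | python3 steer.py
echo '[[0,0,0,0,0,0,0.062],[0,0,0,0,0,0,0.062],[0,0,0,0,0,0,0.062],[0,0,0,0.0104,0,-0.0334,0.062],[0,0,0,0.0104,0,-0.0334,0.062],[0,0,0,0.0104,0,-0.0334,0.062],[0,0,0,0.0052,0,-0.0167,0.062],[0,0,0,0,0,0,0.062]]' | python3 steer.py
python3 -c "
from plan import *
p,r=rel(*grasp(-75,55,dy=-1)); rel(*grasp(-75,0,dy=-1),p,r)"
```

```text
time: 19.88
ee_pos: [0.5339, 0.3234, 0.0749]
tool_rot: [0.055, 0.987, 0.009, -0.149]
ft_force: [2.0, -1.2, 5.2]
grip_width: 0.0497
grasp_force: 30.0
time: 20.55
ee_pos: [0.5344, 0.3246, 0.2011]
tool_rot: [0.055, 0.988, 0.011, -0.147]
ft_force: [0.7, 0.1, -0.3]
grip_width: 0.062
grasp_force: 0.0
rot [ 0.004 -0.593 -0.177] | then trans [-0.0193 -0.3971  0.076 ] | (trans if before rot [-0.1233 -0.3843  0.0305] ) goal [ 0.6    -0.0692  0.1342] now [0.5344 0.3246 0.2011]
rot [0. 0. 0.] | then trans [-0.0163 -0.      0.0525] | (trans if before rot [-0.0163 -0.      0.0525] ) goal [ 0.631  -0.0673  0.0889] now [ 0.6    -0.0692  0.1342]
```

```bash
echo '[[0,-0.0987,-0.0295,0,0,0,0.062],[0,-0.0987,-0.0295,0,0,0,0.062],[0,-0.0987,-0.0295,0,0,0,0.062],[0,-0.0987,-0.0295,0,0,0,0.062],[0,-0.0987,-0.0295,0,0,0,0.062],[0,-0.0987,-0.0295,0,0,0,0.062]]' | python3 steer.py >/dev/null
echo '[[0,0,0,-0.0019,-0.0397,0.0076,0.062],[0,0,0,-0.0019,-0.0397,0.0076,0.062],[0,0,0,-0.0019,-0.0397,0.0076,0.062],[0,0,0,-0.0019,-0.0397,0.0076,0.062],[0,0,0,-0.0019,-0.0397,0.0076,0.062],[0,0,0,-0.0019,-0.0397,0.0076,0.062],[0,0,0,-0.0019,-0.0397,0.0076,0.062],[0,0,0,-0.0019,-0.0397,0.0076,0.062],[0,0,0,-0.0019,-0.0397,0.0076,0.062],[0,0,0,-0.0019,-0.0397,0.0076,0.062]]' | python3 steer.py >/dev/null
echo '[[0,0,0,0,0,0,0.062],[0,0,0,0,0,0,0.062],[0,0,0,0,0,0,0.062],[0,0,0,0,0,0,0.062]]' | python3 steer.py
python3 -c "
from plan import *
print(env.state()['qpos'].round(2))
p,r=rel(*grasp(-75,0,dy=-1))"
```

```text
time: 22.22
ee_pos: [0.5974, -0.0686, 0.1283]
tool_rot: [-0.032, 0.989, 0.006, 0.146]
ft_force: [-0.3, 0.8, 0.1]
grip_width: 0.0619
grasp_force: 0.0
[ 0.19  0.36 -0.16  2.01  0.05  0.49  1.64]
rot [ 0.002 -0.007  0.002] | then trans [-0.0204 -0.0008  0.0477] | (trans if before rot [-0.0208 -0.0009  0.0475] ) goal [ 0.631  -0.0673  0.0889] now [ 0.5974 -0.0686  0.1283]
```

```bash
echo '[[0,-0.007,0,-0.0125,-0.001,0.0159,0.062],[0,0,0,-0.0045,0,0.016,0.062],[0,0,0,-0.0035,0,0.0155,0.062],[0,0,0,0,0,0,0.062],[0,0,0,0,0,0,0.062],[0,0,0,0,0,0,0.062]]' | python3 steer.py; echo '[[0,0,0,0,0,0,0.03],[0,0,0,0,0,0,0.03],[0,0,0,0,0,0,0.03],[0,0,0,0,0,0,0.03]]' | python3 steer.py
echo '[[0,0,0,0.0052,0,-0.0167,0.03],[0,0,0,0.0104,0,-0.0334,0.03],[0,0,0,0.0104,0,-0.0334,0.03],[0,0,0,0.0104,0,-0.0334,0.03],[0,0,0,0,0,0,0.03]]' | python3 steer.py
python3 -c "
from plan import *
p,r=rel(*slot(0,152)); rel(*slot(0,57),p,r)"
```

```text
time: 22.72
ee_pos: [0.631, -0.0679, 0.0899]
tool_rot: [-0.032, 0.988, 0.005, 0.15]
ft_force: [0.4, 0.8, -0.3]
grip_width: 0.0622
grasp_force: 0.0
time: 23.05
ee_pos: [0.6314, -0.0692, 0.0903]
tool_rot: [-0.031, 0.988, 0.005, 0.15]
ft_force: [-2.8, 0.7, 4.6]
grip_width: 0.0497
grasp_force: 30.0
time: 23.47
ee_pos: [0.5616, -0.0748, 0.1957]
tool_rot: [-0.03, 0.988, 0.004, 0.153]
ft_force: [0.3, 0.4, -0.7]
grip_width: 0.0501
grasp_force: 30.0
rot [-0.     0.605  0.176] | then trans [0.0901 0.3919 0.0548] | (trans if before rot [0.0392 0.4036 0.0142] ) goal [0.504 0.326 0.17 ] now [ 0.5616 -0.0748  0.1957]
rot [0. 0. 0.] | then trans [-0.0281  0.      0.0908] | (trans if before rot [-0.0281  0.      0.0908] ) goal [0.504 0.326 0.075] now [0.504 0.326 0.17 ]
```

```bash
echo '[[0,0.101,0.0295,0,0,0,0.03],[0,0.101,0.0295,0,0,0,0.03],[0,0.101,0.0295,0,0,0,0.03],[0,0.101,0.0295,0,0,0,0.03],[0,0.101,0.0295,0,0,0,0.03],[0,0.101,0.0295,0,0,0,0.03]]' | python3 steer.py >/dev/null
echo '[[0,0,0,0.009,0.0392,0.0055,0.03],[0,0,0,0.009,0.0392,0.0055,0.03],[0,0,0,0.009,0.0392,0.0055,0.03],[0,0,0,0.009,0.0392,0.0055,0.03],[0,0,0,0.009,0.0392,0.0055,0.03],[0,0,0,0.009,0.0392,0.0055,0.03],[0,0,0,0.009,0.0392,0.0055,0.03],[0,0,0,0.009,0.0392,0.0055,0.03],[0,0,0,0.009,0.0392,0.0055,0.03],[0,0,0,0.009,0.0392,0.0055,0.03]]' | python3 steer.py >/dev/null
echo '[[0,0,0,0,0,0,0.03],[0,0,0,0,0,0,0.03],[0,0,0,0,0,0,0.03],[0,0,0,0,0,0,0.03]]' | python3 steer.py
python3 -c "
from plan import *
p,r=rel(*slot(0,57))"
```

```text
time: 25.13
ee_pos: [0.505, 0.3253, 0.1648]
tool_rot: [0.057, 0.987, 0.008, -0.153]
ft_force: [0.7, -0.3, 0.1]
grip_width: 0.0499
grasp_force: 30.0
rot [-0.    -0.007 -0.002] | then trans [-0.0255  0.0006  0.0861] | (trans if before rot [-0.0261  0.0007  0.0859] ) goal [0.504 0.326 0.075] now [0.505  0.3253 0.1648]
```

```bash
echo '[[0,-0.007,0,-0.0078,0.0002,0.026,0.03],[0,0,0,-0.0078,0,0.026,0.03],[0,0,0,0,0,0,0.03],[0,0,0,-0.0038,0,0.0125,0.03],[0,0,0,-0.0038,0,0.0125,0.03],[0,0,0,0,0,0,0.03],[0,0,0,0,0,0,0.03],[0,0,0,0,0,0,0.03]]' | python3 steer.py
python3 -c "
from plan import *
p,r=rel(*slot(0,57))"
```

```text
time: 25.8
ee_pos: [0.505, 0.3268, 0.0858]
tool_rot: [0.056, 0.987, 0.009, -0.148]
ft_force: [3.5, -2.1, -1.5]
grip_width: 0.0493
grasp_force: 30.0
rot [ 0.001  0.002 -0.001] | then trans [-0.0023 -0.0008  0.0106] | (trans if before rot [-0.0023 -0.0008  0.0106] ) goal [0.504 0.326 0.075] now [0.505  0.3268 0.0858]
```

```bash
echo '[[0,0,0,-0.0012,-0.0008,0.0055,0.03],[0,0,0,-0.0012,0,0.0053,0.03],[0,0,0,0,0,0,0.03],[0,0,0,0,0,0,0.03],[0,0,0,0,0,0,0.03]]' | python3 steer.py
echo '[[0,0,0,0,0,0,0.062],[0,0,0,0,0,0,0.062],[0,0,0,0,0,0,0.062],[0,0,0,0.0104,0,-0.0334,0.062],[0,0,0,0.0104,0,-0.0334,0.062],[0,0,0,0.0104,0,-0.0334,0.062],[0,0,0,0.0052,0,-0.0167,0.062],[0,0,0,0,0,0,0.062]]' | python3 steer.py
python3 -c "
from plan import *
p,r=rel(*grasp(-150,55,dy=-1)); rel(*grasp(-150,0,dy=-1),p,r)"
```

```text
time: 26.22
ee_pos: [0.5047, 0.3268, 0.0741]
tool_rot: [0.056, 0.988, 0.009, -0.147]
ft_force: [7.6, -0.5, -4.1]
grip_width: 0.0498
grasp_force: 30.0
time: 26.88
ee_pos: [0.503, 0.3285, 0.2012]
tool_rot: [0.055, 0.988, 0.011, -0.147]
ft_force: [1.0, 0.6, 0.5]
grip_width: 0.062
grasp_force: 0.0
rot [ 0.005 -0.594 -0.176] | then trans [-0.049  -0.478   0.0852] | (trans if before rot [-0.1656 -0.4587  0.0171] ) goal [ 0.6046 -0.1441  0.1342] now [0.503  0.3285 0.2012]
rot [0. 0. 0.] | then trans [-0.0163  0.      0.0525] | (trans if before rot [-0.0163  0.      0.0525] ) goal [ 0.6356 -0.1421  0.0889] now [ 0.6046 -0.1441  0.1342]
```

```bash
echo '[[0,-0.0987,-0.0295,0,0,0,0.062],[0,-0.0987,-0.0295,0,0,0,0.062],[0,-0.0987,-0.0295,0,0,0,0.062],[0,-0.0987,-0.0295,0,0,0,0.062],[0,-0.0987,-0.0295,0,0,0,0.062],[0,-0.0987,-0.0295,0,0,0,0.062],[0,0,0,-0.0041,-0.0398,0.0071,0.062],[0,0,0,-0.0041,-0.0398,0.0071,0.062]]' | python3 steer.py >/dev/null
echo '[[0,0,0,-0.0041,-0.0398,0.0071,0.062],[0,0,0,-0.0041,-0.0398,0.0071,0.062],[0,0,0,-0.0041,-0.0398,0.0071,0.062],[0,0,0,-0.0041,-0.0398,0.0071,0.062],[0,0,0,-0.0041,-0.0398,0.0071,0.062],[0,0,0,-0.0041,-0.0398,0.0071,0.062],[0,0,0,-0.0041,-0.0398,0.0071,0.062],[0,0,0,-0.0041,-0.0398,0.0071,0.062],[0,0,0,-0.0041,-0.0398,0.0071,0.062],[0,0,0,-0.0041,-0.0398,0.0071,0.062]]' | python3 steer.py >/dev/null
echo '[[0,0,0,0,0,0,0.062],[0,0,0,0,0,0,0.062],[0,0,0,0,0,0,0.062],[0,0,0,0,0,0,0.062]]' | python3 steer.py
python3 -c "
from plan import *
import cv2
cv2.imwrite('pics/mid.png',env.capture('scene'))
print(env.state()['qpos'].round(2))
p,r=rel(*grasp(-150,0,dy=-1))
s=cv2.imread('pics/mid.png');cv2.imwrite('pics/mid2.png',np.hstack([crop(s,375,165,70,120,5),crop(s,195,165,90,120,5)]))"
```

```text
time: 28.72
ee_pos: [0.6031, -0.1431, 0.1281]
tool_rot: [-0.032, 0.989, 0.006, 0.146]
ft_force: [0.4, 0.9, 0.3]
grip_width: 0.0624
grasp_force: 0.0
[ 0.34  0.39 -0.18  1.95 -0.01  0.52  1.83]
rot [ 0.003 -0.007  0.003] | then trans [-0.0192 -0.0012  0.0473] | (trans if before rot [-0.0195 -0.0014  0.0471] ) goal [ 0.6356 -0.1421  0.0889] now [ 0.6033 -0.1429  0.1284]
```

View pics/mid2.png

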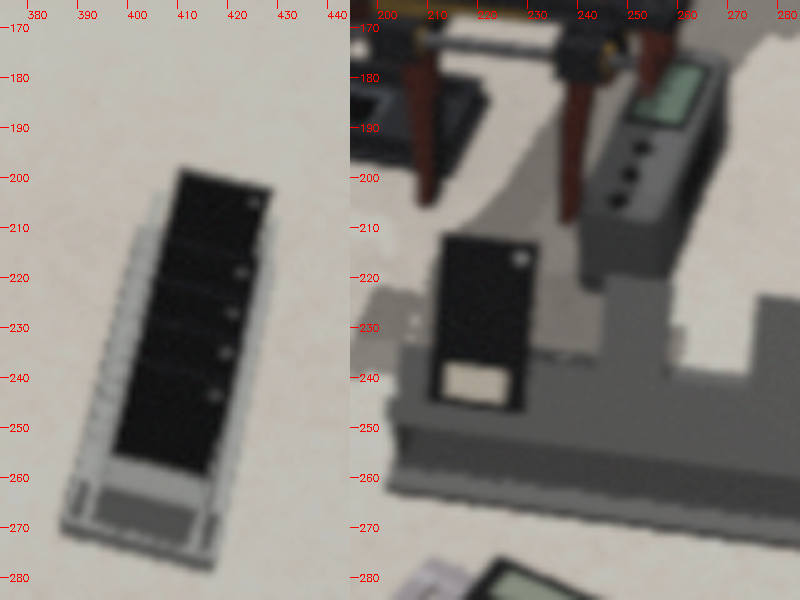

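The rack shows the four placed plaques evenly spaced (dots at rows 219, 227, 235 and 243.5) plus the kept one (205). The last stand plaque is at (220,230), with the fingers correctly above it.

```bash
echo '[[0,-0.007,0,-0.0115,-0.001,0.0157,0.062],[0,0,0,-0.0045,0,0.016,0.062],[0,0,0,-0.0035,0,0.0155,0.062],[0,0,0,0,0,0,0.062],[0,0,0,0,0,0,0.062],[0,0,0,0,0,0,0.062]]' | python3 steer.py; echo '[[0,0,0,0,0,0,0.03],[0,0,0,0,0,0,0.03],[0,0,0,0,0,0,0.03],[0,0,0,0,0,0,0.03]]' | python3 steer.py
echo '[[0,0,0,0.0052,0,-0.0167,0.03],[0,0,0,0.0104,0,-0.0334,0.03],[0,0,0,0.0104,0,-0.0334,0.03],[0,0,0,0.0104,0,-0.0334,0.03],[0,0,0,0,0,0,0.03]]' | python3 steer.py
python3 -c "
from plan import *
p,r=rel(*slot(-30,152)); rel(*slot(-30,57),p,r)"
```

```text
time: 29.27
ee_pos: [0.6359, -0.1432, 0.0896]
tool_rot: [-0.032, 0.988, 0.005, 0.15]
ft_force: [0.4, 0.0, -0.2]
grip_width: 0.0618
grasp_force: 0.0
time: 29.6
ee_pos: [0.6362, -0.1443, 0.09]
tool_rot: [-0.031, 0.988, 0.005, 0.15]
ft_force: [-2.3, 1.2, 6.5]
grip_width: 0.0499
grasp_force: 30.0
time: 30.02
ee_pos: [0.5663, -0.1502, 0.1955]
tool_rot: [-0.03, 0.988, 0.004, 0.153]
ft_force: [0.7, -0.3, 0.3]
grip_width: 0.05
grasp_force: 30.0
rot [-0.002  0.605  0.176] | then trans [0.1313 0.4662 0.0673] | (trans if before rot [0.0673 0.4844 0.0044] ) goal [0.4742 0.3294 0.17  ] now [ 0.5663 -0.1502  0.1955]
rot [0. 0. 0.] | then trans [-0.0281  0.      0.0908] | (trans if before rot [-0.0281  0.      0.0908] ) goal [0.4742 0.3294 0.075 ] now [0.4742 0.3294 0.17  ]
```

```bash
echo '[[0,0.101,0.0295,0,0,0,0.03],[0,0.101,0.0295,0,0,0,0.03],[0,0.101,0.0295,0,0,0,0.03],[0,0.101,0.0295,0,0,0,0.03],[0,0.101,0.0295,0,0,0,0.03],[0,0.101,0.0295,0,0,0,0.03],[0,0,0,0.0109,0.0389,0.0056,0.03],[0,0,0,0.0109,0.0389,0.0056,0.03]]' | python3 steer.py >/dev/null
echo '[[0,0,0,0.0109,0.0389,0.0056,0.03],[0,0,0,0.0109,0.0389,0.0056,0.03],[0,0,0,0.0109,0.0389,0.0056,0.03],[0,0,0,0.0109,0.0389,0.0056,0.03],[0,0,0,0.0109,0.0389,0.0056,0.03],[0,0,0,0.0109,0.0389,0.0056,0.03],[0,0,0,0.0109,0.0389,0.0056,0.03],[0,0,0,0.0109,0.0389,0.0056,0.03],[0,0,0,0.0109,0.0389,0.0056,0.03],[0,0,0,0.0109,0.0389,0.0056,0.03]]' | python3 steer.py >/dev/null
echo '[[0,0,0,0,0,0,0.03],[0,0,0,0,0,0,0.03],[0,0,0,0,0,0,0.03],[0,0,0,0,0,0,0.03]]' | python3 steer.py
python3 -c "
from plan import *
p,r=rel(*slot(-30,57))"
```

```text
time: 31.85
ee_pos: [0.4757, 0.3296, 0.1652]
tool_rot: [0.056, 0.987, 0.008, -0.153]
ft_force: [-0.0, 0.1, -0.2]
grip_width: 0.0497
grasp_force: 30.0
rot [-0.    -0.007 -0.002] | then trans [-0.0252 -0.0004  0.0866] | (trans if before rot [-0.0258 -0.0003  0.0864] ) goal [0.4742 0.3294 0.075 ] now [0.4757 0.3296 0.1652]
```

```bash
echo '[[0,-0.007,0,-0.0078,-0.0008,0.026,0.03],[0,0,0,-0.0074,0,0.026,0.03],[0,0,0,0,0,0,0.03],[0,0,0,-0.0036,0,0.0125,0.03],[0,0,0,-0.0036,0,0.0125,0.03],[0,0,0,0,0,0,0.03],[0,0,0,0,0,0,0.03],[0,0,0,0,0,0,0.03]]' | python3 steer.py
python3 -c "
from plan import *
p,r=rel(*slot(-30,57))"
```

```text
time: 32.52
ee_pos: [0.4743, 0.3303, 0.0861]
tool_rot: [0.056, 0.987, 0.009, -0.148]
ft_force: [2.6, -0.9, -1.8]
grip_width: 0.0496
grasp_force: 30.0
rot [ 0.001  0.001 -0.   ] | then trans [-0.0033 -0.0009  0.0106] | (trans if before rot [-0.0033 -0.0009  0.0106] ) goal [0.4742 0.3294 0.075 ] now [0.4743 0.3303 0.0861]
```

```bash
echo '[[0,0,0,-0.0017,-0.0008,0.0055,0.03],[0,0,0,-0.0017,0,0.0053,0.03],[0,0,0,0,0,0,0.03],[0,0,0,0,0,0,0.03],[0,0,0,0,0,0,0.03]]' | python3 steer.py
echo '[[0,0,0,0,0,0,0.062],[0,0,0,0,0,0,0.062],[0,0,0,0,0,0,0.062],[0,0,0,0.0104,0,-0.0334,0.062],[0,0,0,0.0104,0,-0.0334,0.062],[0,0,0,0.0104,0,-0.0334,0.062],[0,0,0,0.0052,0,-0.0167,0.07],[0,0,0,0,0,0,0.07]]' | python3 steer.py
cat >> plan.py <<'E'
def down(o,P): return local(o,P,[0,0,-1],[0,1,0])
E
cat > moved.py <<'E'
from h import *
t0=cv2.imread("pics/top0.png",0)
t=env.capture("top");cv2.imwrite("pics/now.png",t);t=cv2.cvtColor(t,cv2.COLOR_BGR2GRAY)
for n,(x,y,w,h) in dict(meter=(316,216,28,76),marker=(240,226,36,64),cradle=(376,250,82,42),rest=(204,240,30,56),box=(395,172,64,58)).items():
    m=t0[y:y+h,x:x+w]; W8=t[y-20:y+h+20,x-20:x+w+20]
    c=cv2.matchTemplate(W8,m,cv2.TM_CCOEFF_NORMED); _,v,_,l=cv2.minMaxLoc(c); print(n,"shift",l[0]-20,l[1]-20,round(v,3))
E
python3 moved.py
python3 -c "
from plan import *
p,r=rel(*down('meter',[0,0,130])); rel(*down('meter',[0,0,40]),p,r)"
```

```text
time: 32.93
ee_pos: [0.4742, 0.33, 0.0744]
tool_rot: [0.055, 0.987, 0.009, -0.148]
ft_force: [5.4, -1.5, 2.5]
grip_width: 0.0498
grasp_force: 30.0
time: 33.6
ee_pos: [0.4738, 0.3316, 0.2009]
tool_rot: [0.055, 0.988, 0.01, -0.147]
ft_force: [0.1, 0.6, 0.8]
grip_width: 0.0694
grasp_force: 0.0
meter shift 0 0 1.0
marker shift 0 0 0.919
cradle shift 0 0 1.0
rest shift 0 0 0.887
box shift 0 0 1.0
rot [ 0.018 -0.298 -0.104] | then trans [ 0.0072 -0.434   0.0684] | (trans if before rot [-0.0563 -0.4325  0.0531] ) goal [ 0.4631 -0.103   0.13  ] now [0.4731 0.3309 0.1984]
rot [0. 0. 0.] | then trans [0.   0.   0.09] | (trans if before rot [0.   0.   0.09] ) goal [ 0.4631 -0.103   0.04  ] now [ 0.4631 -0.103   0.13  ]
```

```bash
echo '[[0.006,-0.0993,-0.0347,0,0,0,0.07],[0.006,-0.0993,-0.0347,0,0,0,0.07],[0.006,-0.0993,-0.0347,0,0,0,0.07],[0,0,0,0.0007,-0.0395,0.0062,0.07]]' | python3 steer.py>/dev/null
echo '[[0,0,0,0.0007,-0.0395,0.0062,0.07],[0,0,0,0.0007,-0.0395,0.0062,0.07],[0,0,0,0.0007,-0.0395,0.0062,0.07],[0,0,0,0.0007,-0.0395,0.0062,0.07],[0,0,0,0.0007,-0.0395,0.0062,0.07],[0,0,0,0.0007,-0.0395,0.0062,0.07],[0,0,0,0.0007,-0.0395,0.0062,0.07],[0,0,0,0.0007,-0.0395,0.0062,0.07],[0,0,0,0.0007,-0.0395,0.0062,0.07],[0,0,0,0.0007,-0.0395,0.0062,0.07]]' | python3 steer.py>/dev/null
echo '[[0,0,0,0,0,0,0.07],[0,0,0,0,0,0,0.07],[0,0,0,0,0,0,0.07],[0,0,0,0,0,0,0.07]]' | python3 steer.py
python3 -c "
from plan import *
print(env.state()['qpos'].round(2))
p,r=rel(*down('meter',[0,0,40]))"
```

```text
time: 35.15
ee_pos: [0.4619, -0.1029, 0.1285]
tool_rot: [0.002, 1.0, -0.0, -0.002]
ft_force: [1.2, -0.1, -0.4]
grip_width: 0.0701
grasp_force: 0.0
[ 0.18  0.29 -0.07  2.06  0.03  0.79  1.65]
rot [-0.001 -0.003  0.002] | then trans [-0.0012 -0.0002  0.0885] | (trans if before rot [-0.0015 -0.0001  0.0885] ) goal [ 0.4631 -0.103   0.04  ] now [ 0.4619 -0.1029  0.1285]
```

```bash
echo '[[0,0,0,-0.0012,0,0.03,0.07],[0,0,0,0,0,0.03,0.07],[0,0,0,0,0,0.0285,0.07],[0,0,0,0,0,0,0.07],[0,0,0,0,0,0,0.07],[0,0,0,0,0,0,0.07]]' | python3 steer.py; echo '[[0,0,0,0,0,0,0.03],[0,0,0,0,0,0,0.03],[0,0,0,0,0,0,0.03],[0,0,0,0,0,0,0.03],[0,0,0,0,0,0,0.03]]' | python3 steer.py
echo '[[0,0,0,0,0,-0.01,0.03],[0,0,0,0,0,-0.03,0.03],[0,0,0,0,0,-0.03,0.03],[0,0,0,0,0,-0.03,0.03],[0,0,0,0,0,0,0.03],[0,0,0,0,0,0,0.03]]' | python3 steer.py
python3 -c "
from plan import *
p,r=rel(*down('cradle',[0,0,130])); rel(*down('cradle',[0,0,48]),p,r)"
```

```text
time: 35.65
ee_pos: [0.4639, -0.1038, 0.0416]
tool_rot: [0.002, 1.0, -0.001, -0.001]
ft_force: [0.3, -0.8, -0.5]
grip_width: 0.0699
grasp_force: 0.0
time: 36.07
ee_pos: [0.4639, -0.1046, 0.0416]
tool_rot: [0.004, 1.0, -0.001, -0.0]
ft_force: [-0.8, 2.0, 8.4]
grip_width: 0.048
grasp_force: 30.0
time: 36.57
ee_pos: [0.4641, -0.1048, 0.1423]
tool_rot: [0.003, 1.0, -0.001, 0.001]
ft_force: [-0.5, 0.0, -4.0]
grip_width: 0.048
grasp_force: 29.9
rot [-1.00e-03  3.00e-03  1.58e+00] | then trans [-0.2077 -0.0348  0.0123] | (trans if before rot [ 0.0368 -0.2073  0.0127] ) goal [ 0.4259 -0.3119  0.13  ] now [ 0.4641 -0.1048  0.1423]
rot [0. 0. 0.] | then trans [0.    0.    0.082] | (trans if before rot [0.    0.    0.082] ) goal [ 0.4259 -0.3119  0.048 ] now [ 0.4259 -0.3119  0.13  ]
```

```bash
echo '[[0,0,0.1215,0,0,0,0.03],[0,0,0.1215,0,0,0,0.03],[0,0,0.1215,0,0,0,0.03],[0,0,0.1215,0,0,0,0.03],[0,0,0.1215,0,0,0,0.03],[0,0,0.1215,0,0,0,0.03],[0,0,0.1215,0,0,0,0.03],[0,0,0.1215,0,0,0,0.03],[0,0,0.1215,0,0,0,0.03],[0,0,0.1215,0,0,0,0.03]]' | python3 steer.py>/dev/null
echo '[[0,0,0.1215,0,0,0,0.03],[0,0,0.1215,0,0,0,0.03],[0,0,0.1215,0,0,0,0.03],[0,0,0,-0.0346,-0.0058,0.002,0.03],[0,0,0,-0.0346,-0.0058,0.002,0.03],[0,0,0,-0.0346,-0.0058,0.002,0.03],[0,0,0,-0.0346,-0.0058,0.002,0.03],[0,0,0,-0.0346,-0.0058,0.002,0.03],[0,0,0,-0.0346,-0.0058,0.002,0.03],[0,0,0,0,0,0,0.03]]' | python3 steer.py>/dev/null
echo '[[0,0,0,0,0,0.04,0.03],[0,0,0,0,0,0.02,0.03],[0,0,0,0,0,0,0.03],[0,0,0,0,0,0,0.03],[0,0,0,0,0,0,0.03]]' | python3 steer.py
python3 - <<'E'
from plan import *
print(env.state()['qpos'].round(2))
p,r=rel(*down('cradle',[0,0,48]))
st=env.state();r=R.from_quat(st["tool_rot"]);ims=[]
for n,x,y,w,h,k in(("top",362,235,108,70,7.3),):
    img=env.capture(n);c=crop(img,x,y,w,h,k)
    dr=lambda P,col:cv2.polylines(c,[np.round(((proj(n,P)-[x,y]+.5)*k-.5)*16).astype(np.int32)],True,col,1,cv2.LINE_AA,4)
    for z in(-26,40): dr([st["ee_pos"]+r.apply(L(a,b,z)) for a,b in((75,24),(75,-24),(-75,-24),(-75,24))],(0,200,255))
    for hx,hy in((88,37),(78,27)): dr(W(*Q["cradle"],np.array([L(a*hx,b*hy,22) for a,b in((1,1),(1,-1),(-1,-1),(-1,1))])),(0,255,0))
    ims.append(c)
cv2.imwrite("pics/m1.png",ims[0])
E
```

```text
time: 38.65
ee_pos: [0.4249, -0.3115, 0.0692]
tool_rot: [0.712, 0.702, -0.002, -0.001]
ft_force: [0.4, -1.2, -3.3]
grip_width: 0.0481
grasp_force: 30.0
[ 0.33  0.46  0.27  2.   -0.18  0.7   0.69]
rot [-0.003  0.001  0.001] | then trans [-0.0004  0.001   0.0212] | (trans if before rot [-0.0003  0.001   0.0212] ) goal [ 0.4259 -0.3119  0.048 ] now [ 0.4249 -0.3115  0.0692]
```

View pics/m1.png

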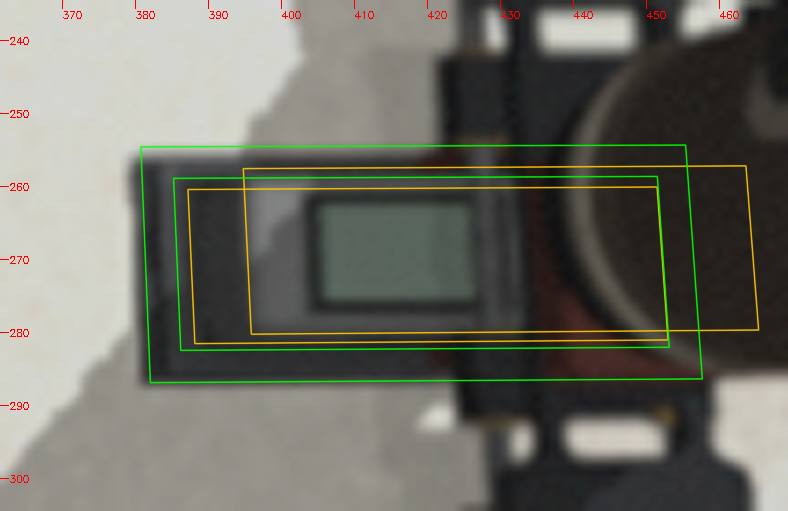

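```bash
python3 - <<'E'
from plan import *
o=[a for a in obs["cradle"][0] if a[0]==T]
np.set_printoptions(precision=4,suppress=True)
print(Q["cradle"]); print(fit(o,obs["cradle"][1]))
q=Q["cradle"]
for n,uv,P in [("in top",d2(525,437),L(0,27,22)),("in bot",d2(525,562),L(0,-27,22)),("in right floor",d2(690,500),L(78,0,8)),("in left",d2(357,500),L(-78,0,22)),("out top",d2(525,421),L(0,37,22)),("out bot",d2(525,574),L(0,-37,22)),("out bot z0",d2(525,574),L(0,-37,0)),("window",d2(528,498),L(0,0,8))]:
    print(n,uv,proj("top",W(*q,P))[0])
E
```

```text
[ 0.4259 -0.3119 -1.5873]
(array([ 0.4258, -0.3108, -1.5844]), array([1.3, 0.4, 1.6, 0.4, 1.4, 1. , 1.6, 0.7]))
in top [417.5 258.9] [418.6063 258.8218]
in bot [417.5 283.9] [419.9217 282.3156]
in right floor [450.5 271.5] [449.9821 270.7104]
in left [383.9 271.5] [385.7754 270.6535]
out top [417.5 255.7] [418.3577 254.52  ]
out bot [417.5 286.3] [420.1599 286.714 ]
out bot z0 [417.5 286.3] [417.1073 286.9598]
window [418.1 271.1] [417.3374 270.9043]
```

The meter overlay agrees with the picture: the screen centre row is 252 against 251 predicted. In the top view the cradle sits about 1 mm nearer the robot than the fit, and the present pose already matches that. I'm lowering it.

```bash
echo '[[0,0,0,0,0,0.006,0.03],[0,0,0,0,0,0.006,0.03],[0,0,0,0,0,0,0.03],[0,0,0,0,0,0,0.03],[0,0,0,0,0,0,0.03]]' | python3 steer.py; echo '[[0,0,0,0,0,0.004,0.03],[0,0,0,0,0,0.003,0.03],[0,0,0,0,0,0,0.03],[0,0,0,0,0,0,0.03],[0,0,0,0,0,0,0.03]]' | python3 steer.py
```

```text
time: 39.12
ee_pos: [0.4253, -0.3117, 0.0571]
tool_rot: [0.712, 0.702, -0.001, -0.0]
ft_force: [0.0, 0.0, -3.7]
grip_width: 0.0474
grasp_force: 30.0
time: 39.53
ee_pos: [0.4251, -0.3117, 0.0499]
tool_rot: [0.712, 0.702, -0.001, -0.0]
ft_force: [0.2, 0.3, -3.5]
grip_width: 0.0478
grasp_force: 30.0
```

```bash
echo '[[0,0,0,0,0,0.001,0.03],[0,0,0,0,0,0,0.03],[0,0,0,0,0,0,0.03],[0,0,0,0,0,0,0.06],[0,0,0,0,0,0,0.06],[0,0,0,0,0,0,0.06]]' | python3 steer.py; echo '[[0,0,0,0,0,-0.04,0.06],[0,0,0,0,0,-0.04,0.06],[0,0,0,0,0,-0.04,0.045],[0,0,0,0,0,0,0.045],[0,0,0,0,0,0,0.045]]' | python3 steer.py
python3 moved.py
python3 -c "
from plan import *
p,r=rel(*down('marker',[0,0,110])); rel(*down('marker',[0,0,14]),p,r)"
```

```text
time: 40.03
ee_pos: [0.4255, -0.3118, 0.0491]
tool_rot: [0.712, 0.702, -0.001, 0.0]
ft_force: [-1.2, -1.0, -0.7]
grip_width: 0.0597
grasp_force: 0.0
time: 40.45
ee_pos: [0.427, -0.3123, 0.1715]
tool_rot: [0.712, 0.702, -0.0, 0.002]
ft_force: [0.6, -0.3, -0.3]
grip_width: 0.0457
grasp_force: 0.0
meter shift -13 19 0.239
marker shift 0 0 1.0
cradle shift -1 0 0.662
rest shift 0 0 1.0
box shift 0 0 0.751
rot [-2.000e-03  1.000e-03 -1.909e+00] | then trans [-0.1528  0.3419  0.0597] | (trans if before rot [0.3733 0.0308 0.0588] ) goal [0.4623 0.0612 0.11  ] now [ 0.426  -0.3115  0.1697]
rot [0. 0. 0.] | then trans [0.    0.    0.096] | (trans if before rot [0.    0.    0.096] ) goal [0.4623 0.0612 0.014 ] now [0.4623 0.0612 0.11  ]
```

```bash
echo '[[0,0,0,0.0373,0.0031,0.0059,0.045],[0,0,0,0.0373,0.0031,0.0059,0.045],[0,0,0,0.0373,0.0031,0.0059,0.045],[0,0,0,0.0373,0.0031,0.0059,0.045],[0,0,0,0.0373,0.0031,0.0059,0.045],[0,0,0,0.0373,0.0031,0.0059,0.045],[0,0,0,0.0373,0.0031,0.0059,0.045],[0,0,0,0.0373,0.0031,0.0059,0.045],[0,0,0,0.0373,0.0031,0.0059,0.045],[0,0,0,0.0373,0.0031,0.0059,0.045]]' | python3 steer.py>/dev/null
echo '[[0,0,-0.1193,0,0,0,0.045],[0,0,-0.1193,0,0,0,0.045],[0,0,-0.1193,0,0,0,0.045],[0,0,-0.1193,0,0,0,0.045],[0,0,-0.1193,0,0,0,0.045],[0,0,-0.1193,0,0,0,0.045],[0,0,-0.1193,0,0,0,0.045],[0,0,-0.1193,0,0,0,0.045],[0,0,-0.1193,0,0,0,0.045],[0,0,-0.1193,0,0,0,0.045]]' | python3 steer.py>/dev/null
echo '[[0,0,-0.1193,0,0,0,0.045],[0,0,-0.1193,0,0,0,0.045],[0,0,-0.1193,0,0,0,0.045],[0,0,-0.1193,0,0,0,0.045],[0,0,-0.1193,0,0,0,0.045],[0,0,-0.1193,0,0,0,0.045],[0,0,0,0,0,0,0.045],[0,0,0,0,0,0,0.045],[0,0,0,0,0,0,0.045],[0,0,0,0,0,0,0.045]]' | python3 steer.py
python3 - <<'E'
from plan import *
print(env.state()['qpos'].round(2))
p,r=rel(*down('marker',[0,0,14]))
s=env.capture("scene");t=env.capture("top")
cv2.imwrite("pics/k1.png",np.hstack([crop(s,295,165,60,100,6),crop(t,372,172,73,100,6)]))
E
```

```text
time: 43.0
ee_pos: [0.4618, 0.0608, 0.1089]
tool_rot: [-0.159, 0.987, -0.001, -0.002]
ft_force: [0.2, -0.1, -0.8]
grip_width: 0.045
grasp_force: 0.0
[-0.01  0.32 -0.27  2.09  0.13  0.75  1.53]
rot [-0.001 -0.003 -0.003] | then trans [-0.0007  0.0001  0.0949] | (trans if before rot [-0.001   0.0002  0.0949] ) goal [0.4623 0.0612 0.014 ] now [0.4618 0.0608 0.1089]
```

View pics/k1.png

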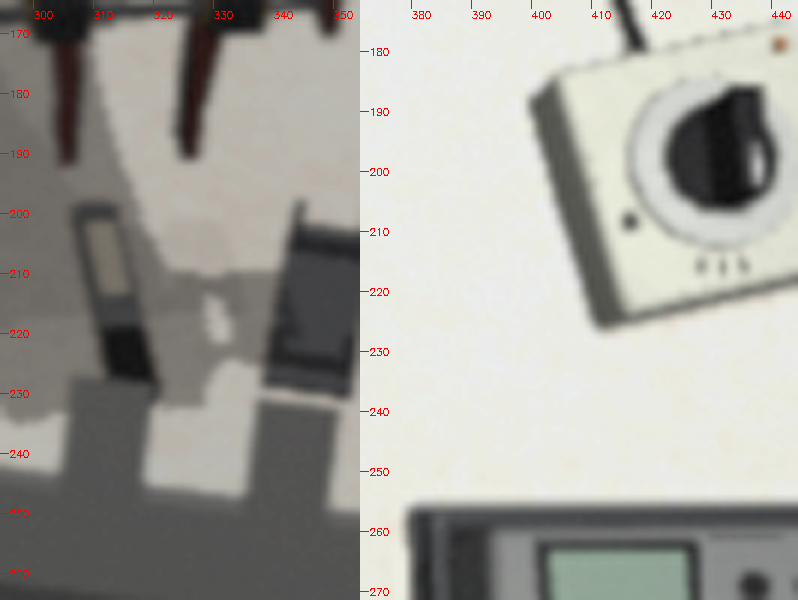

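The marker lies at scene (306–321, 199–228), and the fingers are above it. The meter is in the cradle. Refitting the marker with these points:

```bash
python3 - <<'E'
from plan import *
g=lambda X,Y:np.array([294.5+X/6,164.5+Y/6])
o=[a for a in obs["marker"][0] if a[0]==T]+[(S,g(73,205),L(-65,-11,14)),(S,g(117,205),L(-65,11,14))]
o2=o+[(S,g(159,384),L(65,11,7))]
for q in(o,o2): print(fit(q,[.46,.06,.3]))
print(Q["marker"])
for P in (L(65,11,14),L(65,11,0),L(65,-11,14),L(-65,11,14),L(-65,-11,14)): print(proj("scene",W(*Q["marker"],P))[0])
E
```

```text
(array([0.46239639, 0.06102317, 0.32512791]), array([0.5, 1.2, 0.1, 1.2, 0.2, 0.7, 0.4, 0.3, 0.3, 0.7, 0. , 1.1]))
(array([0.46179141, 0.06096314, 0.32699942]), array([0.5, 0.9, 0.1, 1. , 0.1, 0.9, 0.5, 0.5, 0.3, 0.8, 0. , 1.2, 0. ,
       2.2]))
[0.46233789 0.06116854 0.32293056]
[321.13320253 229.0206299 ]
[320.77148322 232.78571559]
[312.95670025 229.47516725]
[314.13842958 197.56202462]
[306.50900245 197.93984182]
```

```bash
echo '[[0,0,-0.003,-0.0005,0,0.035,0.045],[0,0,0,0,0,0.035,0.045],[0,0,0,0,0,0.021,0.045],[0,0,0,0,0,0,0.045],[0,0,0,0,0,0,0.045],[0,0,0,0,0,0,0.045]]' | python3 steer.py; echo '[[0,0,0,0,0,0.0015,0.01],[0,0,0,0,0,0,0.01],[0,0,0,0,0,0,0.01],[0,0,0,0,0,0,0.01],[0,0,0,0,0,0,0.01]]' | python3 steer.py; echo '[[0,0,0,0,0,-0.03,0.01],[0,0,0,0,0,-0.035,0.01],[0,0,0,0,0,0,0.01],[0,0,0,0,0,0,0.01]]' | python3 steer.py
python3 -c "
from plan import *
p,r=rel(*down('rest',[0,0,80])); rel(*down('rest',[0,0,32]),p,r)"
```

```text
time: 43.6
ee_pos: [0.4631, 0.0612, 0.0193]
tool_rot: [-0.162, 0.987, -0.001, -0.001]
ft_force: [1.2, 0.5, 0.2]
grip_width: 0.0449
grasp_force: 0.0
time: 44.02
ee_pos: [0.4629, 0.0609, 0.0176]
tool_rot: [-0.162, 0.987, -0.001, -0.001]
ft_force: [-2.2, -0.2, 7.4]
grip_width: 0.0217
grasp_force: 30.0
time: 44.35
ee_pos: [0.4639, 0.0611, 0.0835]
tool_rot: [-0.162, 0.987, -0.001, 0.001]
ft_force: [0.7, -0.2, -0.4]
grip_width: 0.0219
grasp_force: 30.0
rot [-0.002  0.002  0.308] | then trans [0.0224 0.0931 0.0035] | (trans if before rot [-0.0069  0.0955  0.0034] ) goal [0.44   0.1538 0.08  ] now [0.4639 0.0611 0.0835]
rot [0. 0. 0.] | then trans [0.    0.    0.048] | (trans if before rot [0.    0.    0.048] ) goal [0.44   0.1538 0.032 ] now [0.44   0.1538 0.08  ]
```

```bash
echo '[[0,0,0.1027,0,0,0,0.01],[0,0,0.1027,0,0,0,0.01],[0,0,0.1027,0,0,0,0.01],[0,0,0,0.0075,0.031,0,0.01],[0,0,0,0.0075,0.031,0,0.01],[0,0,0,0.0075,0.031,0,0.01],[0,0,0,0,0,0,0.01],[0,0,0,0,0,0,0.01],[0,0,0,0,0,0,0.01]]' | python3 steer.py
python3 -c "
from plan import *
print(Q['rest'],fit([o for o in obs['rest'][0] if o[0]==T],[.4,.15,0]))
p,r=rel(*down('rest',[0,0,34]))"
```

```text
time: 45.1
ee_pos: [0.4379, 0.1528, 0.0809]
tool_rot: [-0.009, 1.0, -0.001, -0.002]
ft_force: [-0.4, -0.3, 0.4]
grip_width: 0.0215
grasp_force: 30.0
[0.43998039 0.15377586 0.01688998] (array([0.43991334, 0.15369211, 0.01642641]), array([0.3, 0.1, 0.4, 0.4, 0.1, 0.2, 0.1, 0.3]))
rot [-0.003 -0.003  0.001] | then trans [-0.0021  0.001   0.0469] | (trans if before rot [-0.0023  0.0011  0.0469] ) goal [0.44   0.1538 0.034 ] now [0.4379 0.1528 0.0809]
```

```bash
echo '[[0,0,0,-0.002,0.001,0.015,0.01],[0,0,0,0,0,0.015,0.01],[0,0,0,0,0,0,0.01],[0,0,0,0,0,0.007,0.01],[0,0,0,0,0,0.005,0.01],[0,0,0,0,0,0,0.01],[0,0,0,0,0,0,0.01],[0,0,0,0,0,0,0.01]]' | python3 steer.py
python3 -c "
from plan import *
p,r=rel(*down('rest',[0,0,34]))"
```

```text
time: 45.77
ee_pos: [0.4405, 0.1545, 0.0401]
tool_rot: [-0.009, 1.0, -0.001, -0.001]
ft_force: [0.4, 0.6, -0.9]
grip_width: 0.0217
grasp_force: 30.0
rot [-0.002 -0.002  0.001] | then trans [ 0.0006 -0.0007  0.0061] | (trans if before rot [ 0.0006 -0.0007  0.0061] ) goal [0.44   0.1538 0.034 ] now [0.4405 0.1545 0.0401]
```

```bash
echo '[[0,0,0,0.0005,-0.0007,0.003,0.01],[0,0,0,0,0,0.003,0.01],[0,0,0,0,0,0,0.01],[0,0,0,0,0,0,0.01],[0,0,0,0,0,0,0.01]]' | python3 steer.py; echo '[[0,0,0,0,0,0,0.045],[0,0,0,0,0,0,0.045],[0,0,0,0,0,0,0.045],[0,0,0,0,0,-0.04,0.045],[0,0,0,0,0,-0.04,0.045],[0,0,0,0,0,-0.04,0.045],[0,0,0,0,0,0,0.045],[0,0,0,0,0,0,0.045]]' | python3 steer.py
python3 - <<'E'
from plan import *
# knob bar angle: compare a rendered dark bar+disc with the picture for each angle
t=cv2.imread("pics/top0.png",0).astype(float); s=cv2.imread("pics/scene0.png",0).astype(float)
q=Q["box"]
def prof(a):
    bar=R.from_euler('z',-a).apply(np.array([L(x,y,z) for x,y in((21,7),(21,-7),(-21,-7),(-21,7)) for z in(59,89)]))
    disc=np.array([L(22*np.cos(b),22*np.sin(b),z) for b in np.arange(0,6.3,.2) for z in(50,59)])
    sc=0
    for n,im in(("top",t),("scene",s)):
        m=np.zeros((420*4,560*4),np.uint8)
        for P in(bar,disc):
            p=proj(n,W(*q,P)); cv2.fillConvexPoly(m,cv2.convexHull(np.round(p*4+2).astype(np.int32)),255)
        m=cv2.resize(m,(560,420),interpolation=cv2.INTER_AREA)/255.
        c=proj(n,W(*q,L(0,0,65)))[0].astype(int); sl=np.s_[c[1]-13:c[1]+14,c[0]-13:c[0]+14]
        A=np.c_[m[sl].ravel(),np.ones(729)];y=im[sl].ravel();x=np.linalg.lstsq(A,y,rcond=None)[0]
        sc+=np.mean((A@x-y)**2)
    return sc
for a in np.arange(0,1.25,.1): print(round(a,1),round(prof(a),1),end="; ")
print("\nbox",q); p=rel(*down('box',[0,0,150]))
E
```

```text
time: 46.18
ee_pos: [0.4397, 0.1538, 0.0337]
tool_rot: [-0.009, 1.0, -0.001, -0.001]
ft_force: [-0.5, -0.6, -0.3]
grip_width: 0.0218
grasp_force: 30.0
time: 46.85
ee_pos: [0.4415, 0.1545, 0.156]
tool_rot: [-0.009, 1.0, -0.0, 0.001]
ft_force: [-0.2, -0.4, -0.9]
grip_width: 0.0453
grasp_force: 0.0
0.0 733.1; 0.1 703.2; 0.2 696.6; 0.3 733.0; 0.4 793.4; 0.5 849.1; 0.6 920.8; 0.7 987.6; 0.8 1071.9; 0.9 1148.7; 1.0 1224.8; 1.1 1282.0; 1.2 1306.5; 
box [ 0.59030682 -0.34126306  0.21502655]
rot [-0.     0.003 -0.198] | then trans [-0.0396 -0.5161  0.006 ] | (trans if before rot [-0.1402 -0.4982  0.0064] ) goal [ 0.5903 -0.3413  0.15  ] now [0.4415 0.1545 0.156 ]
```

```bash
echo '[[0,0,0,-0.0108,-0.0383,0,0.045],[0,0,0,-0.0108,-0.0383,0,0.045],[0,0,0,-0.0108,-0.0383,0,0.045],[0,0,0,-0.0108,-0.0383,0,0.045],[0,0,0,-0.0108,-0.0383,0,0.045],[0,0,0,-0.0108,-0.0383,0,0.045],[0,0,0,-0.0108,-0.0383,0,0.045],[0,0,0,-0.0108,-0.0383,0,0.045],[0,0,0,-0.0108,-0.0383,0,0.045],[0,0,0,-0.0108,-0.0383,0,0.045]]' | python3 steer.py>/dev/null
echo '[[0,0,0,-0.0108,-0.0383,0,0.045],[0,0,0,-0.0108,-0.0383,0,0.045],[0,0,0,-0.0108,-0.0383,0,0.045],[0,0,0,0,0,0,0.045],[0,0,0,0,0,0,0.045],[0,0,0,0,0,0,0.045],[0,0,0,0,0,0,0.045]]' | python3 steer.py
python3 - <<'E'
from plan import *
print(env.state()['qpos'].round(2), "ring meas",d2(591,137),"pred",proj("top",W(*Q["box"],np.array([L(0,0,45),L(0,0,59)]))))
print("scene ring meas",d5(138,280),"pred",proj("scene",W(*Q["box"],np.array([L(0,0,45),L(0,0,59)]))))
s=env.capture("scene");t=env.capture("top")
cv2.imwrite("pics/fin1.png",np.vstack([np.hstack([crop(s,375,180,65,100,2.95),crop(s,290,160,90,100,2.95),crop(s,120,130,115,100,2.95)])[:295],np.hstack([crop(t,112,185,60,60,5),crop(t,195,235,40,60,5),crop(t,374,245,56,60,5)])[:300]])[:, :800])
p=rel(*local('box',[0,0,77],[0,0,-1],[np.sin(.2),np.cos(.2),0]))
E
```

```text
time: 48.27
ee_pos: [0.589, -0.3392, 0.1532]
tool_rot: [-0.01, 1.0, 0.0, -0.002]
ft_force: [0.8, 0.0, -0.3]
grip_width: 0.045
grasp_force: 0.0
[ 0.47  0.57 -0.03  1.53  0.02  1.04  2.03] ring meas [430.7 198.9] pred [[429.40866654 198.66472875]
 [431.51417201 197.21168281]]
scene ring meas [156.59090909 210.40909091] pred [[157.15322465 210.91669243]
 [156.35134977 206.97855398]]Traceback (most recent call last):
  File "<stdin>", line 5, in <module>
    return _nx.concatenate(arrs, 0, dtype=dtype, casting=casting)
           ~~~~~~~~~~~~~~~^^^^^^^^^^^^^^^^^^^^^^^^^^^^^^^^^^^^^^^
ValueError: all the input array dimensions except for the concatenation axis must match exactly, but along dimension 1, the array at index 0 has size 797 and the array at index 1 has size 780
```

```bash
python3 - <<'E'
from plan import *
s=env.capture("scene");t=env.capture("top")
a=np.hstack([crop(s,375,180,65,100,2.95),crop(s,290,160,90,100,2.95),crop(s,120,130,115,100,2.95)])[:295]
b=np.hstack([crop(t,112,185,60,60,5),crop(t,195,235,40,60,5),crop(t,374,245,56,60,5)])[:300]
w=min(a.shape[1],b.shape[1]);cv2.imwrite("pics/fin1.png",np.vstack([a[:,:w],b[:,:w]]))
p=rel(*local('box',[0,0,77],[0,0,-1],[np.sin(.2),np.cos(.2),0]))
E
```

```text
rot [-0.001 -0.002  0.004] | then trans [-0.0008 -0.0013  0.0775] | (trans if before rot [-0.001  -0.0011  0.0775] ) goal [ 0.5903 -0.3413  0.077 ] now [ 0.5894 -0.34    0.1545]
```

View pics/fin1.png

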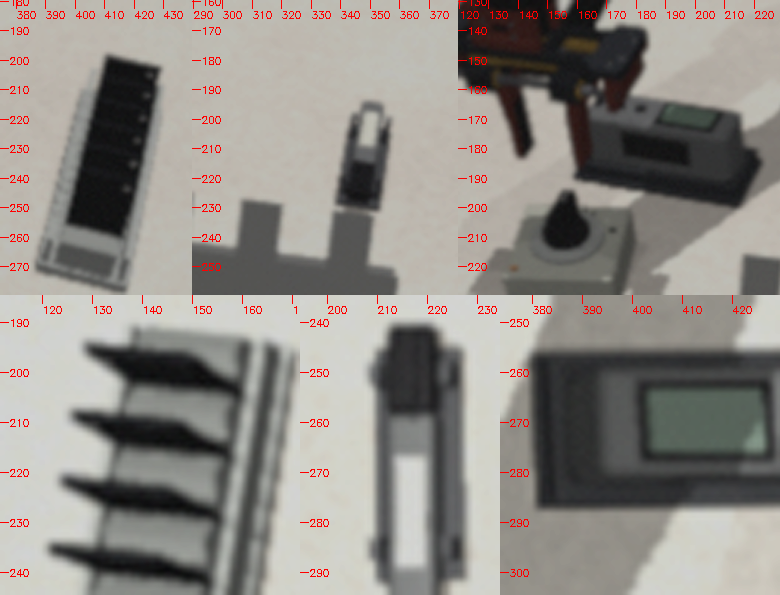

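All plaques stand in separate slots (scene dots evenly spaced at x≈422–427). The marker lies between the prongs (top (216,270)) and the meter sits level in the cradle. Now the lamp switch.

```bash
echo '[[0,0,0,-0.001,-0.0012,0.03,0.045],[0,0,0,0,0,0.03,0.045],[0,0,0,0,0,0.0155,0.045],[0,0,0,0,0,0,0.045],[0,0,0,0,0,0,0.045],[0,0,0,0,0,0,0.045]]' | python3 steer.py; echo '[[0,0,0,0,0,0,0.005],[0,0,0,0,0,0,0.005],[0,0,0,0,0,0,0.005],[0,0,0,0,0,0,0.005],[0,0,0,0,0,0,0.005]]' | python3 steer.py
python3 -c "
from bench import env;s=env.state();print(s['moment'].round(2),s['tool_rot'].round(3))"
```

```text
time: 48.97
ee_pos: [0.5909, -0.3428, 0.0803]
tool_rot: [-0.009, 1.0, -0.001, -0.0]
ft_force: [0.5, -0.5, -0.1]
grip_width: 0.0449
grasp_force: 0.0
time: 49.38
ee_pos: [0.5902, -0.3427, 0.0792]
tool_rot: [-0.009, 1.0, -0.001, -0.001]
ft_force: [0.5, 0.4, -0.3]
grip_width: 0.0153
grasp_force: 0.0
[ 0.01 -0.03  0.01] [-0.009  1.    -0.001 -0.001]
```

```bash
echo '[[0,0,0,0,0,0,0.005],[0,0,0,0,0,0,0.005],[0,0,0,0,0,0,0.005]]' | python3 steer.py; echo '[[0,0,0.09,0,0,0,0.005],[0,0,0.09,0,0,0,0.005],[0,0,0.09,0,0,0,0.005],[0,0,0.09,0,0,0,0.005],[0,0,0.09,0,0,0,0.005],[0,0,0.09,0,0,0,0.005],[0,0,0.09,0,0,0,0.005],[0,0,0.09,0,0,0,0.005],[0,0,0.09,0,0,0,0.005],[0,0,0,0,0,0,0.005]]' | python3 steer.py
python3 -c "
from bench import env;from scipy.spatial.transform import Rotation as R
import numpy as np
s=env.state();y=R.from_quat(s['tool_rot']).as_matrix()[:,1];print(s['moment'].round(2),'bar yaw',np.arctan2(-y[0],y[1]),'stop expected',.215-1.2)"
```

```text
time: 49.63
ee_pos: [0.5902, -0.343, 0.0792]
tool_rot: [-0.009, 1.0, -0.001, -0.001]
ft_force: [-0.0, -1.3, 3.1]
grip_width: 0.0135
grasp_force: 30.0
time: 50.47
ee_pos: [0.5903, -0.3429, 0.0792]
tool_rot: [0.388, 0.922, -0.001, -0.0]
ft_force: [-0.9, -1.0, 4.8]
grip_width: 0.0136
grasp_force: 30.0
[-0.09  0.15 -0.06] bar yaw -0.7964637296315843 stop expected -0.985
```

```bash
for i in 1 2 3; do echo '[[0,0,0.05,0,0,0,0.005],[0,0,0.05,0,0,0,0.005],[0,0,0,0,0,0,0.005],[0,0,0,0,0,0,0.005]]' | python3 steer.py | grep -E "rot|force"
python3 -c "
from bench import env;from scipy.spatial.transform import Rotation as R
import numpy as np
s=env.state();y=R.from_quat(s['tool_rot']).as_matrix()[:,1];print(s['moment'].round(2),'bar yaw',np.arctan2(-y[0],y[1]))"; done
```

```text
tool_rot: [0.43, 0.903, -0.001, -0.0]
ft_force: [-0.3, -0.9, 5.7]
grasp_force: 30.0
[-0.05  0.15 -0.07] bar yaw -0.8889477425591583
tool_rot: [0.475, 0.88, -0.001, -0.0]
ft_force: [-1.1, -1.5, 4.7]
grasp_force: 30.0
[-0.07  0.14 -0.02] bar yaw -0.9888863493162114
tool_rot: [0.517, 0.856, -0.002, -0.0]
ft_force: [-1.5, -2.1, 5.1]
grasp_force: 31.4
[-0.26  0.27  0.74] bar yaw -1.0872509912382151
```

The moment about z rose from about 0 to 0.74 N m at the expected angle, so this is the stop. A small extra push, then release and retreat.

```bash
echo '[[0,0,0.03,0,0,0,0.005],[0,0,0,0,0,0,0.005],[0,0,0,0,0,0,0.005]]' | python3 steer.py | grep force; python3 -c "
from bench import env;from scipy.spatial.transform import Rotation as R
import numpy as np
s=env.state();y=R.from_quat(s['tool_rot']).as_matrix()[:,1];print(s['moment'].round(2),'bar yaw',np.arctan2(-y[0],y[1]))"
echo '[[0,0,0,0,0,0,0.045],[0,0,0,0,0,0,0.045],[0,0,0,0,0,0,0.045],[0,0,0,0,0,0,0.045],[0,0,0,0,0,-0.04,0.045],[0,0,0,0,0,-0.04,0.045],[0,0,0,0,0,-0.04,0.045],[0,0,0,0,0,-0.04,0.045]]' | python3 steer.py
echo '[[0,0,0,-0.02,0.03,0,0.045],[0,0,0,-0.02,0.03,0,0.045],[0,0,0,-0.02,0.03,0,0.045],[0,0,0,-0.02,0.03,0,0.045],[0,0,0,-0.02,0.03,0,0.045],[0,0,0,0,0,0,0.045],[0,0,0,0,0,0,0.045]]' | python3 steer.py | sed -n 2p
python3 - <<'E'
from plan import *
s=env.capture("scene");t=env.capture("top")
cv2.imwrite("pics/end_s.png",s);cv2.imwrite("pics/end_t.png",t)
# knob angle from pictures
q=Q["box"]
def sc(a,im,n):
    bar=R.from_euler('z',-a).apply(np.array([L(x,y,z) for x,y in((21,7),(21,-7),(-21,-7),(-21,7)) for z in(59,89)]))
    disc=np.array([L(22*np.cos(b),22*np.sin(b),z) for b in np.arange(0,6.3,.2) for z in(50,59)])
    m=np.zeros((1680,2240),np.uint8)
    for P in(bar,disc): cv2.fillConvexPoly(m,cv2.convexHull(np.round(proj(n,W(*q,P))*4+2).astype(np.int32)),255)
    m=cv2.resize(m,(560,420),interpolation=cv2.INTER_AREA)/255.
    c=proj(n,W(*q,L(0,0,65)))[0].astype(int); sl=np.s_[c[1]-13:c[1]+14,c[0]-13:c[0]+14]
    A=np.c_[m[sl].ravel(),np.ones(729)];y=cv2.cvtColor(im,cv2.COLOR_BGR2GRAY)[sl].ravel().astype(float);x=np.linalg.lstsq(A,y,rcond=None)[0]
    return np.mean((A@x-y)**2)
for n,im in(("top",t),("scene",s)): print(n,[(round(a,1),int(sc(a,im,n))) for a in np.arange(0,1.6,.2)])
# meter & marker stayed since last check
f=cv2.cvtColor(t,cv2.COLOR_BGR2GRAY); 
E
python3 moved.py
```

```text
ft_force: [-1.1, -1.4, 5.3]
grasp_force: 33.4
[-0.22  0.24  0.96] bar yaw -1.1166205539677194
time: 52.38
ee_pos: [0.5899, -0.3421, 0.2401]
tool_rot: [0.532, 0.847, -0.001, -0.001]
ft_force: [1.2, 0.2, 1.0]
grip_width: 0.0453
grasp_force: 0.0
ee_pos: [0.7697, -0.3665, 0.2333]
top [(np.float64(0.0), 1240), (np.float64(0.2), 1264), (np.float64(0.4), 1265), (np.float64(0.6), 1244), (np.float64(0.8), 1187), (np.float64(1.0), 1131), (np.float64(1.2), 1065), (np.float64(1.4), 1035)]
scene [(np.float64(0.0), 730), (np.float64(0.2), 633), (np.float64(0.4), 554), (np.float64(0.6), 485), (np.float64(0.8), 456), (np.float64(1.0), 423), (np.float64(1.2), 392), (np.float64(1.4), 421)]
meter shift 1 20 0.247
marker shift 10 2 0.039
cradle shift -13 14 0.321
rest shift 0 -4 0.741
box shift 0 1 0.266
```

```bash
python3 - <<'E'
from h import *
f=cv2.imread("pics/fin1.png",0);s=cv2.imread("pics/end_s.png")
a=np.hstack([crop(s,375,180,65,100,2.95),crop(s,290,160,90,100,2.95),crop(s,120,130,115,100,2.95)])[:295]
a=cv2.cvtColor(a,cv2.COLOR_BGR2GRAY)
for n,(x,y,w,h) in dict(rack=(35,50,130,240),marker=(325,95,75,120),meter=(630,110,110,90)).items():
    c=cv2.matchTemplate(a[y-15:y+h+5,x-15:x+w+15],f[y:y+h,x:x+w],cv2.TM_CCOEFF_NORMED);_,v,_,l=cv2.minMaxLoc(c);print(n,l[0]-15,l[1]-15,round(v,3))
E
```

```text
rack 0 0 1.0
marker 0 0 1.0
meter 0 0 0.948
```

Nothing has moved since the check. Handing in.

```bash
python3 -c "
from bench import env
print(env.sign_off())"
```

```text
the job is handed in; nothing more can be done
None
```

I handed the job in: all five plaques stand in separate rack slots, the meter is in its cradle, the marker lies in its rest, and last of all the lamp switch was turned clockwise to its stop; the hand-in returned no verdict.

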